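# Make up the locker-service tray

## Robot

A 7-joint arm with a two-finger parallel gripper is mounted at the origin on the work surface. World frame = base frame: x ahead of the robot, y to its left, z up, the work surface at z = 0. Lengths are in m, angles in rad, forces in N, time in s.
With the tool pointing down it reaches from about 0.425 to 0.875 m from the base axis. Payload 9.9 kg.
Tool frame: the origin (TCP) lies at the very end of the fingers, on their centre line; the grasp point (between the pads) lies 19 mm behind it (robot.grip_point_offset is the distance from the TCP to the grasp point, in m); z points along the fingers, y is the direction in which the jaws open and shut (so a half turn about z gives the same grasp; the last joint's range is limited). The gripper opens to 85 mm and grips with 20 to 120 N. Pads are 22 mm wide; open, the fingers measure 114 mm over their backs; the gripper's body (76 mm by 85 mm) begins 54 mm behind the grasp point. The pads swing forward as they close: fully open they stand 13 mm farther back than shut.
Start: joints at [-1.189, 0.576, 0.025, 1.437, -0.015, 1.129, -0.057], TCP at [0.303, 0.603, 0.231] pointing down, gripper open.
Joint ranges: [-2.76, 2.76], [-0.34, 2.15], [-1.52, 1.57], [0.19, 2.46], [-1.09, 4.23], [0.17, 1.99], [-2.82, 2.82]. Speed limits (rad/s): [2.22, 2.22, 3.01, 3.01, 3.14, 3.14, 3.14].

## Interface

Orientations are given as a unit quaternion [w, x, y, z].
In Python, from workcell import observe, optics, job, look_for, outline_of, mark_of, robot gives the robot as it stands.
- The arm moves only by the tool step_arm, never from a script. Its argument "steps" is a list of rows, each an object of numbers: "fingers": the opening, from 0 (shut) to 1 (fully open); "dx", "dy", "dz": the shift along the tool's x, y, z in cm; "ax", "ay", "az": the turn, a rotation vector about the tool's x, y, z in rad. A call has exactly 10 rows; each row shifts and turns the commanded pose from where the row before left it, along the tool's axes as they then stand; what a row does not reach is not made up. A row lasts 1/10 s, in which the tool goes at most 50 mm and 8.59 degrees, less where a joint would pass 70% of its speed; a pose out of reach is approached as far as the arm can. A call is refused whole if a number of a shift passes 5 or a number of a turn 0.15, either way. A call with a gripper value outside its range is refused whole. The fingers move at their own pace and stop on an object; "squeeze" is the grip in N (left out, the last holds). Time passes only in rows, so rows that do not move let the fingers close, or fill a call up. It gives the time, the measured TCP pose, the force and the opening at its end, in the units of the state.
- observe(): the state, without advancing time (a new reading comes with each control period).
- optics.capture(name): name is "scene" or "side" or "wrist"; returns (picture, depth): 400x640x3 uint8, red, green, blue; 400x640 float32, m along the optical axis (not along the pixel's ray), 0 where there is no reading.
- optics.camera_params(name): a dict with "fov_y" (degrees; the focal length in pixels is half the picture's height over the tangent of half this angle, whatever the lens; pixels are square), "cx", "cy" (the principal point, pixels), "dist_coeffs" ([k1, k2, p1, p2, k3] as OpenCV has them; the pictures are not rectified), "R" (3x3) and "t" (3): a world point X has camera coordinates R X + t. Camera axes: x right, y down, z forward; pixel columns grow to the right and rows downward; lengths in m; the calibration is good to about 2 mm. A picture is of the moment at which its call begins: read the wrist's pose just before it. camera_params takes no time and is no camera call; for the wrist camera it gives the pose at the moment of the call.
- job.sign_off(): hands the job in, once; it reports no verdict.
Trained networks look in the newest picture that a camera, given by its name, has taken for a name from the list of things; names that differ only in an ending like _2 or _b are one class to them, and where a whole thing is asked for, a point or a joint stands for the part that bears it (a point fixed in the world has none). Each returns a list of dicts, best first, with "confidence" (0 to 1); they miss things now and then, are a little off and sometimes report something else, mostly with a low value. They report only what shows in the picture. A call takes as long as a camera call. They do not tell look-alikes from the thing itself.
- look_for(target, camera): "rect" ([centre column, centre row, width, height] in pixels, round what is visible of it).
- outline_of(target, camera): "region" (400x640 bool, what is visible of it) and "rect" ([centre column, centre row, width, height] in pixels, round what is visible of it).
- mark_of(target, camera): "point" ([column, row] in pixels: a listed point, or the origin of a listed thing).
The state is a dict: "clock": time; "joint_pos": joint angles; "joint_vel": joint speeds; "tau": joint torques, N m; "tcp_pos": TCP position; "ee_rot": TCP orientation; "contact_force": force on the tool from outside, world axes, zero at the start; "wrist_torque": the same for the moment, N m; "opening": finger opening in m.
Only numpy, scipy, OpenCV 4.12 (cv2) and the standard library are available. Lean on these libraries where they do the work, as an engineer would, in place of code of your own. Each camera call takes 0.05 s, during which the arm holds its last target.

## Task

Make up the green locker-service tray to the layout drawn on it: stand the torch on its lens inside the drawn circle, lay the padlock flat on its drawn outline with the shackle the same way round, and tip all three key tags out of the blue scoop dish into the tray's bin without touching the tags with the gripper. Set the torch and the padlock down gently, without dropping them, leave the empty dish standing level on the table, and leave the other things where they are.

Things in the scene. Friction and masses are not known exactly. Their poses are not given: they have to be found in the camera images.
- kit_tray: Green-rimmed grey tray, 154 x 370 mm, fixed to the table; origin at the centre of its underside, x along its short side, y along its long side. Floor 6 mm thick, rim 12 mm high. The -y end is a walled bin (see bin_mid); the +y part is flat and bears the two drawn marks, about 125 and 14 mm from the origin along +y, either one in either place.
- bin_mid (a point): Centre of the bin's floor, at the -y end of the tray (axes as the tray's): open-topped, inside 142 mm along x by 118 mm along y, walls 6 mm thick, their tops 55 mm above the table (49 mm above this point).
- round_mark: Drawn white circle with a black outline, 60 mm over all, flat on the tray's floor: the torch's spot. Origin at its centre, 6 mm above the table.
- lock_mark: Drawn black outline of a padlock, flat on the tray's floor: a 60 mm square and a U for the shackle toward its own +x. Origin at the centre of the square, 6 mm above the table.
- lock_mark_bow (a point): The far end of the drawn shackle, 60 mm from lock_mark's origin along its +x.
- cradle: Black charging cradle of the torch, 130 x 70 mm, fixed; origin at the centre of its underside, x along the torch. Slab 10 mm high; two V saddles, 30 mm wide and 8 mm thick, at x = -54 and +16 mm, carry the torch's barrel; nothing stands between them. It stays where it is.
- torch_mid (a point): Torch (about 220 g), 125 mm long; the point is on its axis at half length, +x along the axis toward the lens. From x = -62.5 (tail) to +27.5 mm a round barrel, 32 mm in diameter; from there to the flat lens face at x = +62.5 a yellow head, 48 mm in diameter. Starts lying level in the cradle, axis 50 mm above the table; standing on its lens on the tray this point is 68.5 mm above the table.
- padlock_mid (a point): Brass padlock (about 280 g) lying flat; the point is the centre of its square body, 50 x 50 mm and 30 mm thick (half-way up, 15 mm above what it lies on). z up, +x toward its steel shackle.
- padlock_bow (a point): Far end of the padlock's shackle (33 + 9 mm wide over all, 9 mm bar), 60 mm from padlock_mid along its +x.
- dish_grip (a point): Grip of the blue scoop dish (160 g): an upright post at its back, 36 mm wide (y), 20 mm thick (x), top 75 mm above the dish's underside; the point is on its centre line, 55 mm above the underside. z up, +x toward the dish's mouth. The dish reaches from x = +9 to +119 mm, is 96 mm wide, with a 4 mm floor and 24 mm walls on three sides, none at the mouth. See dish_mouth.
- dish_mouth (a point): Middle of the dish's open edge, on top of its floor: 119 mm along +x and 51 mm below dish_grip. The tags (90 g in all) start to slide out at a slope that differs from run to run, some 25 to 37 degrees.
- tape_roll: Bystander: roll of tape, 80 mm across, 45 mm high; origin at the centre of its underside.
- parcel_small: Bystander: carton 80 x 110 x 50 mm; origin at the centre of its underside.
- oil_tin: Bystander: tin, 50 mm across, 85 mm high; origin at the centre of its underside.
- mug: Bystander: white mug, 76 mm across, 80 mm high, handle at +y; origin at the centre of its underside.
- screwdriver: Bystander: screwdriver lying on the table, handle to its -x; origin under its middle.
- tag0_mid (a point): Centre of the red key tag, a chunky plastic block 60 x 24 x 14 mm (30 g), long side along x; starts on the dish's floor.
- tag1_mid (a point): Centre of the white key tag, a chunky plastic block 60 x 24 x 14 mm (30 g), long side along x; starts on the dish's floor.
- tag2_mid (a point): Centre of the orange key tag, a chunky plastic block 60 x 24 x 14 mm (30 g), long side along x; starts on the dish's floor.
Mind the look-alikes: they are no part of the job. Of the things like the part that bears dish_grip, leave any that is pink; of the rest the larger one is meant.

How it is judged:
By the outcome, as a careful person would: the job done as asked, in the order asked, and still so for the second after the job is handed in, with the robot touching nothing.
It also fails if it takes over 72 s, if anything falls off the work surface, if the arm or the gripper's body presses on something with over 40 N, if the wrist force passes 120 N, or if a joint passes its speed limit or range.

## Working session

There is one attempt and no reset: what is moved stays moved. The work goes in short steps, Python scripts to look and compute and a tool call to move; the robot and the scene stay as the last step left them, time stands still between calls to the robot, and variables do not carry over. Pictures are saved under pics/ and viewed, and the job is handed in when it is done.

Besides the shell and the picture viewer there is one more tool, called after ">>>" by a JSON object that holds its "name" and its "arguments". step_arm: Moves the arm, as the interface text tells. Its arguments: {"type":"object","properties":{"steps":{"type":"array","items":{"type":"object","properties":{"fingers":{"type":"number"},"dx":{"type":"number"},"dy":{"type":"number"},"dz":{"type":"number"},"ax":{"type":"number"},"ay":{"type":"number"},"az":{"type":"number"}}}},"squeeze":{"type":"number"}},"required":["steps"]}

```bash
ls; mkdir -p pics; cat > h.py <<'E'
import numpy as np, cv2
from workcell import observe, optics, job, look_for, outline_of, mark_of, robot
def cap(n,f=None):
    P=optics.camera_params(n)
    im,d=optics.capture(n)
    if f: cv2.imwrite('pics/'+f,im[:,:,::-1])
    return im,d,P
def K(P):
    f=200/np.tan(np.radians(P['fov_y'])/2)
    return np.array([[f,0,P['cx']],[0,f,P['cy']],[0,0,1.]])
def undist(P,pts):
    return cv2.undistortPoints(np.array(pts,float).reshape(-1,1,2),K(P),np.array(P['dist_coeffs'],float)).reshape(-1,2)
def atz(P,pts,z):
    n=undist(P,pts);R=np.array(P['R']);t=np.array(P['t'])
    C=-R.T@t; D=np.c_[n,np.ones(len(n))]@R
    return C+D*((z-C[2])/D[:,2])[:,None]
def proj(P,X):
    rv=cv2.Rodrigues(np.array(P['R'],float))[0]
    return cv2.projectPoints(np.array(X,float).reshape(-1,1,3),rv,np.array(P['t'],float),K(P),np.array(P['dist_coeffs'],float))[0].reshape(-1,2)
def cloud(P,d,mask=None):
    m=d>0
    if mask is not None: m&=mask
    v,u=np.nonzero(m)
    n=undist(P,np.c_[u,v]);z=d[v,u]
    X=np.c_[n*z[:,None],z]
    return (X-np.array(P['t']))@np.array(P['R']),u,v
E
python3 - <<'E'
from h import *
for n in ['scene','side','wrist']:
    im,d,P=cap(n,n+'0.png'); print(n,P['fov_y'],P['dist_coeffs'],-np.array(P['R']).T@P['t'])
s=observe(); print(s)
E
```

```text
pics
scene 52.33448962360235 [-0.09618084  0.          0.          0.          0.        ] [1.15271013 0.30543106 1.23791506]
side 45.95213963798544 [-0.10158295  0.          0.          0.          0.        ] [0.3297513  0.83504663 0.98972532]
wrist 69.43248749163885 [0.01293162 0.         0.         0.         0.        ] [0.24050561 0.63644449 0.37231546]
{'clock': 0.15, 'joint_pos': array([-1.1888189 ,  0.57633711,  0.02484019,  1.43768993, -0.01501192,
        1.12899479, -0.05649245]), 'joint_vel': array([ 1.66207493e-04, -2.25119970e-03,  2.23353355e-04, -1.95416414e-03,
       -8.06605648e-05,  9.38505067e-04, -1.08651472e-05]), 'tau': array([ 3.06533315e-03, -7.66263843e+01,  2.25279540e+00, -2.86183834e+01,
        1.55041181e-02,  9.87219159e-03, -6.37733638e-05]), 'tcp_pos': array([0.30298756, 0.60280854, 0.23065061]), 'ee_rot': array([-1.22288403e-04,  2.30768355e-01,  9.73008519e-01, -6.10375867e-04]), 'contact_force': array([-0.02289158, -0.36924639,  0.45994233]), 'wrist_torque': array([-0.01581402,  0.00876957,  0.0265432 ]), 'opening': 0.08568318214293609}
```

View pics/scene0.png

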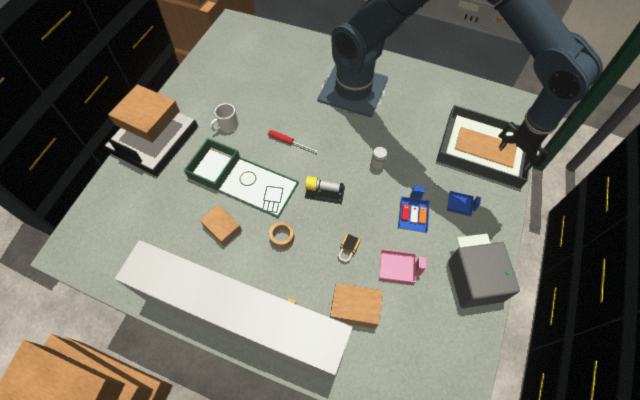

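View pics/side0.png

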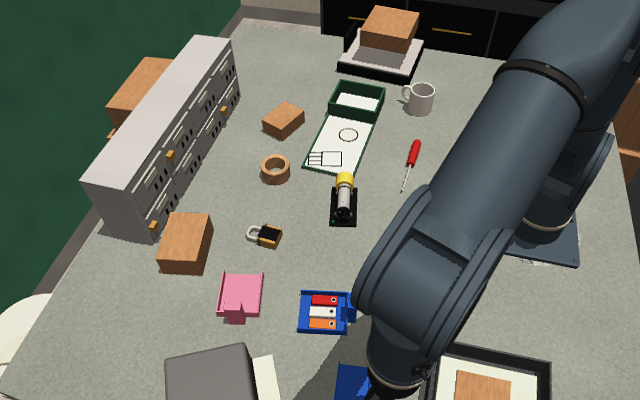

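View pics/wrist0.png

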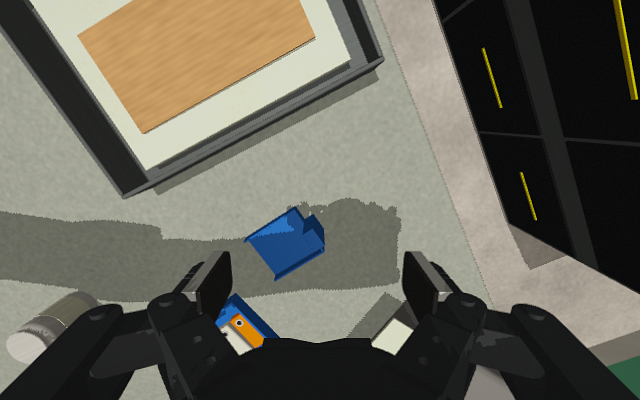

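```bash
python3 - <<'E'
from h import *
im,d,P=cap('scene'); np.savez('s0.npz',im=im,d=d)
for t,z in [('torch_mid',.05),('padlock_mid',.015),('padlock_bow',.015),('round_mark',.006),('lock_mark',.006),('lock_mark_bow',.006),('kit_tray',0),('bin_mid',.006),('cradle',0),('dish_grip',.055),('dish_mouth',.004)]:
    r=mark_of(t,'scene')
    for q in r[:3]: print(t,np.round(q['point'],1),round(q['confidence'],2),atz(P,[q['point']],z)[0].round(4))
im2,d2,P2=cap('side'); np.savez('d0.npz',im=im2,d=d2)
for t,z in [('torch_mid',.05),('padlock_mid',.015),('padlock_bow',.015),('round_mark',.006),('lock_mark',.006),('lock_mark_bow',.006),('kit_tray',0),('bin_mid',.006),('cradle',0),('dish_grip',.055),('dish_mouth',.004)]:
    r=mark_of(t,'side')
    for q in r[:3]: print('side',t,np.round(q['point'],1),round(q['confidence'],2),atz(P2,[q['point']],z)[0].round(4))
a=cv2.resize(im[130:290,180:500],None,fx=2.5,fy=2.5,interpolation=cv2.INTER_CUBIC); cv2.imwrite('pics/c1.png',a[:,:,::-1])
a=cv2.resize(im2[70:340,200:460],None,fx=2.2,fy=2.2,interpolation=cv2.INTER_CUBIC); cv2.imwrite('pics/c2.png',a[:,:,::-1])
E
```

```text
torch_mid [324.9 187. ] 0.64 [0.5016 0.0716 0.05  ]
padlock_mid [352.  246.7] 0.62 [0.6574 0.2263 0.015 ]
padlock_bow [341.3 256.9] 0.68 [0.7028 0.2062 0.015 ]
padlock_bow [284.1 240.5] 0.68 [0.7183 0.0143 0.015 ]
padlock_bow [416.  213.7] 0.21 [0.4657 0.3883 0.015 ]
round_mark [247.6 178.6] 0.75 [ 0.5466 -0.2045  0.006 ]
lock_mark [277.4 192.3] 0.49 [ 0.5584 -0.0829  0.006 ]
lock_mark_bow [404.4 212.7] 0.57 [0.4716 0.3508 0.006 ]
lock_mark_bow [270.2 205.5] 0.46 [ 0.6147 -0.0843  0.006 ]
kit_tray [250.5 176.8] 0.73 [ 0.533  -0.2007  0.    ]
kit_tray [243.5 182.9] 0.63 [ 0.565  -0.2126  0.    ]
bin_mid [214.2 166.2] 0.83 [ 0.5442 -0.3413  0.006 ]
cradle [320.7 191.7] 0.75 [0.4973 0.0549 0.    ]
cradle [222.3 229.5] 0.34 [ 0.7536 -0.1972  0.    ]
dish_grip [420.5 262.1] 0.89 [0.6445 0.4427 0.055 ]
dish_grip [476.8 201.7] 0.87 [0.3686 0.5666 0.055 ]
dish_grip [414.8 190.7] 0.79 [0.4056 0.3592 0.055 ]
dish_mouth [412.  231.3] 0.96 [0.528  0.3937 0.004 ]
dish_mouth [446.4 202.1] 0.87 [0.3765 0.477  0.004 ]
dish_mouth [378.5 267.4] 0.73 [0.6887 0.3276 0.004 ]
side torch_mid [345.5 197.2] 
[... 391 characters left out ...]
 lock_mark_bow [312.6 158.3] 0.6 [ 0.6234 -0.0819  0.006 ]
side kit_tray [275.1 174.6] 0.65 [ 7.111e-01  7.000e-04 -0.000e+00]
side kit_tray [346.8 132.9] 0.57 [ 0.553  -0.2182  0.    ]
side kit_tray [320.6 310.5] 0.56 [ 0.4758  0.3735 -0.    ]
side bin_mid [358.2 105.9] 0.96 [ 0.545  -0.3461  0.006 ]
side cradle [340.1 205.6] 0.91 [0.5054 0.0648 0.    ]
side cradle [347.7 135.3] 0.55 [ 0.5479 -0.2083  0.    ]
side dish_grip [235.2 306.5] 0.91 [0.6503 0.4374 0.055 ]
side dish_grip [352.2 303.8] 0.7 [0.4053 0.3667 0.055 ]
side dish_mouth [239.5 274.4] 0.76 [0.6889 0.3334 0.004 ]
side dish_mouth [358.2 366.3] 0.68 [0.3644 0.4807 0.004 ]
side dish_mouth [278.5 176.1] 0.16 [0.6984 0.0072 0.004 ]
```

View pics/c1.png

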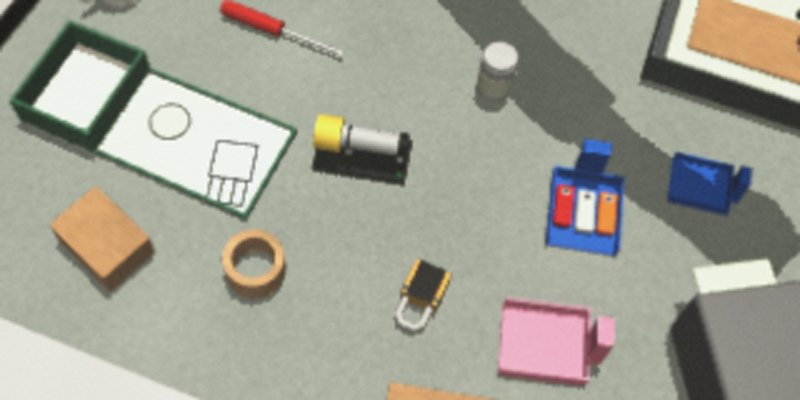

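View pics/c2.png

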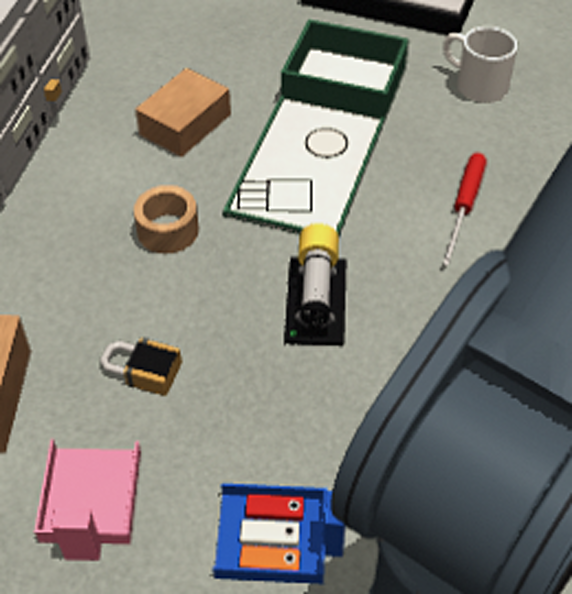

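```bash
python3 - <<'E'
from h import *
for k in dir(robot):
    if not k.startswith('_'): print(k,getattr(robot,k))
print(dir(job))
d=np.load('s0.npz');P=optics.camera_params('scene')
X,u,v=cloud(P,d['d']); im=d['im']
m=(X[:,2]>.004)&(X[:,0]>.3)&(X[:,0]<.75)&(X[:,1]>-.45)&(X[:,1]<.45)
# top-down height map
def obj(x0,x1,y0,y1,z0,z1):
    k=(X[:,0]>x0)&(X[:,0]<x1)&(X[:,1]>y0)&(X[:,1]<y1)&(X[:,2]>z0)&(X[:,2]<z1);return X[k],im[v[k],u[k]]
A,c=obj(.4,.6,-.05,.17,.055,.1); 
r=cv2.fitLine(A[:,:2].astype(np.float32),cv2.DIST_L2,0,.01,.01).ravel(); print('torch top',len(A),A.mean(0),A.max(0),A.min(0),r)
A,c=obj(.6,.75,.15,.3,.02,.05); print('lock',len(A),A.mean(0),cv2.minAreaRect(A[:,:2].astype(np.float32)))
T,c=obj(.4,.75,-.45,.05,-.01,.008); k=c.min(1)>190; print('white floor',cv2.minAreaRect(T[k][:,:2].astype(np.float32)),T[k].mean(0))
W,c=obj(.4,.75,-.45,-.05,.04,.06);k=c[:,1]>c[:,0].astype(int)+15; print('bin wall tops',cv2.minAreaRect(W[k][:,:2].astype(np.float32)),W[k].mean(0))
E
```

```text
PlanningError <class 'workcell.PlanningError'>
grip_point_offset 0.0187
['__class__', '__delattr__', '__dict__', '__dir__', '__doc__', '__eq__', '__format__', '__ge__', '__getattribute__', '__getstate__', '__gt__', '__hash__', '__init__', '__init_subclass__', '__le__', '__lt__', '__module__', '__ne__', '__new__', '__reduce__', '__reduce_ex__', '__repr__', '__setattr__', '__sizeof__', '__str__', '__subclasshook__', '__weakref__', 'sign_off']
torch top 337 [0.50134064 0.06224893 0.0650267 ] [0.53035749 0.13114537 0.07747251] [0.47056769 0.00484048 0.05504533] [ 0.22098961 -0.9752762   0.5013406   0.06224893]
lock 262 [0.65683273 0.21709614 0.02933851] ((0.6699765920639038, 0.21588292717933655), (0.04987207427620888, 0.08909203112125397), 85.79026794433594)
white floor ((0.5542771220207214, -0.22305312752723694), (0.36022520065307617, 0.14156034588813782), 86.39817810058594) [ 0.5564032  -0.20377708  0.00501306]
bin wall tops ((0.548729419708252, -0.34113383293151855), (0.13574567437171936, 0.15832942724227905), 86.33358001708984) [ 0.54826516 -0.34285412  0.05355537]
```

```bash
cat >> h.py <<'E'
from scipy.spatial.transform import Rotation as Ro
def q2R(q): return Ro.from_quat(q,scalar_first=True)
def plan(goal_p,goal_R,n=None,start=None,vmax=4.5,wmax=.14,show=True):
    """rows from current pose to goal; straight line + slerp"""
    if start is None:
        s=observe(); p0=np.array(s['tcp_pos']);R0=q2R(s['ee_rot'])
    else: p0,R0=start
    goal_R=goal_R if isinstance(goal_R,Ro) else Ro.from_matrix(goal_R)
    w=(R0.inv()*goal_R).as_rotvec(); L=np.linalg.norm(goal_p-p0)*100
    m=max(int(np.ceil(max(L/vmax,np.linalg.norm(w)/wmax))),1); n=n or m
    rows=[];R=R0
    for i in range(n):
        dp=R.inv().apply((goal_p-p0)/n)*100
        rows.append(np.r_[dp,w/n]); R=R*Ro.from_rotvec(w/n)
    if show:
        print('rows',n,'min',m,'dist cm',round(L,1),'ang',np.degrees(np.linalg.norm(w)).round(1))
        for r in rows: print(' '.join('%s:%.2f'%(k,x) if k[0]=='d' else '%s:%.3f'%(k,x) for k,x in zip(['dx','dy','dz','ax','ay','az'],r) if abs(x)>.0005))
    return rows
def Rdown(ax_y):
    "tool pointing down with tool y along given world heading (rad)"
    y=np.array([np.cos(ax_y),np.sin(ax_y),0]);z=np.array([0,0,-1.]);return Ro.from_matrix(np.c_[np.cross(y,z),y,z])
def log():
    import json
    s=observe();print('t',round(s['clock'],2),'p',np.round(s['tcp_pos'],4),'q',np.round(s['joint_pos'],3),'F',np.round(s['contact_force'],1),'op',round(s['opening'],4))
    open('log.txt','a').write(json.dumps([list(map(float,s['joint_pos'])),list(map(float,s['tcp_pos'])),list(map(float,s['ee_rot']))])+'\n')
    return s
E
python3 - <<'E'
from h import *
s=log();P=optics.camera_params('wrist');R0=q2R(s['ee_rot']).as_matrix()
print('cam axes in tool',(R0.T@np.array(P['R']).T).round(3),R0.T@(-np.array(P['R']).T@P['t']-s['tcp_pos']))
plan(np.array([.50,.03,.25]),Rdown(np.radians(12)))
E
```

```text
t 1.35 p [0.3032 0.6031 0.2313] q [-1.189  0.576  0.025  1.437 -0.015  1.129 -0.056] F [ 1.1 -0.  -0.5] op 0.0857
cam axes in tool [[-0.    -0.96  -0.281]
 [ 1.    -0.     0.   ]
 [-0.    -0.281  0.96 ]] [ 0.07094442  0.00186805 -0.14177925]
rows 14 min 14 dist cm 60.6 ang 51.3
dx:-3.09 dy:-3.03 dz:-0.13 az:0.064
dx:-3.28 dy:-2.82 dz:-0.13 az:0.064
dx:-3.46 dy:-2.61 dz:-0.13 az:0.064
dx:-3.62 dy:-2.38 dz:-0.13 az:0.064
dx:-3.76 dy:-2.14 dz:-0.13 az:0.064
dx:-3.89 dy:-1.90 dz:-0.13 az:0.064
dx:-4.00 dy:-1.65 dz:-0.13 az:0.064
dx:-4.10 dy:-1.39 dz:-0.13 az:0.064
dx:-4.18 dy:-1.12 dz:-0.13 az:0.064
dx:-4.24 dy:-0.85 dz:-0.13 az:0.064
dx:-4.29 dy:-0.58 dz:-0.13 az:0.064
dx:-4.32 dy:-0.30 dz:-0.13 az:0.064
dx:-4.33 dy:-0.03 dz:-0.13 az:0.064
dx:-4.32 dy:0.25 dz:-0.13 az:0.064
```

>>> {"name": "step_arm", "arguments": {"steps": [{"dx":-3.09,"dy":-3.03,"dz":-0.1,"az":0.064},{"dx":-3.28,"dy":-2.82,"dz":-0.1,"az":0.064},{"dx":-3.46,"dy":-2.61,"dz":-0.1,"az":0.064},{"dx":-3.62,"dy":-2.38,"dz":-0.1,"az":0.064},{"dx":-3.76,"dy":-2.14,"dz":-0.1,"az":0.064},{"dx":-3.89,"dy":-1.9,"dz":-0.1,"az":0.064},{"dx":-4.0,"dy":-1.65,"dz":-0.1,"az":0.064},{"dx":-4.1,"dy":-1.39,"dz":-0.1,"az":0.064},{"dx":-4.18,"dy":-1.12,"dz":-0.1,"az":0.064},{"dx":-4.24,"dy":-0.85,"dz":-0.1,"az":0.064}]}}

```text
validation failed for argument at $.st...
```

```bash
python3 - <<'E'
from h import *
log()
plan(np.array([.50,.03,.25]),Rdown(np.radians(12)))
E
```

```text
t 1.35 p [0.3032 0.6031 0.2313] q [-1.189  0.576  0.025  1.437 -0.015  1.129 -0.056] F [ 1.1 -0.  -0.5] op 0.0857
rows 14 min 14 dist cm 60.6 ang 51.3
dx:-3.09 dy:-3.03 dz:-0.13 az:0.064
dx:-3.28 dy:-2.82 dz:-0.13 az:0.064
dx:-3.46 dy:-2.61 dz:-0.13 az:0.064
dx:-3.62 dy:-2.38 dz:-0.13 az:0.064
dx:-3.76 dy:-2.14 dz:-0.13 az:0.064
dx:-3.89 dy:-1.90 dz:-0.13 az:0.064
dx:-4.00 dy:-1.65 dz:-0.13 az:0.064
dx:-4.10 dy:-1.39 dz:-0.13 az:0.064
dx:-4.18 dy:-1.12 dz:-0.13 az:0.064
dx:-4.24 dy:-0.85 dz:-0.13 az:0.064
dx:-4.29 dy:-0.58 dz:-0.13 az:0.064
dx:-4.32 dy:-0.30 dz:-0.13 az:0.064
dx:-4.33 dy:-0.03 dz:-0.13 az:0.064
dx:-4.32 dy:0.25 dz:-0.13 az:0.064
```

>>> {"name": "step_arm", "arguments": {"steps": [{"fingers":1,"dx":-3.09,"dy":-3.03,"dz":-0.1,"ax":0,"ay":0,"az":0.064},{"fingers":1,"dx":-3.28,"dy":-2.82,"dz":-0.1,"ax":0,"ay":0,"az":0.064},{"fingers":1,"dx":-3.46,"dy":-2.61,"dz":-0.1,"ax":0,"ay":0,"az":0.064},{"fingers":1,"dx":-3.62,"dy":-2.38,"dz":-0.1,"ax":0,"ay":0,"az":0.064},{"fingers":1,"dx":-3.76,"dy":-2.14,"dz":-0.1,"ax":0,"ay":0,"az":0.064},{"fingers":1,"dx":-3.89,"dy":-1.9,"dz":-0.1,"ax":0,"ay":0,"az":0.064},{"fingers":1,"dx":-4.0,"dy":-1.65,"dz":-0.1,"ax":0,"ay":0,"az":0.064},{"fingers":1,"dx":-4.1,"dy":-1.39,"dz":-0.1,"ax":0,"ay":0,"az":0.064},{"fingers":1,"dx":-4.18,"dy":-1.12,"dz":-0.1,"ax":0,"ay":0,"az":0.064},{"fingers":1,"dx":-4.24,"dy":-0.85,"dz":-0.1,"ax":0,"ay":0,"az":0.064}]}}

```text
clock: 2.35
tcp_pos: [0.4441, 0.1921, 0.2417]
ee_rot: [0.0, 0.526, 0.85, 0.0]
contact_force: [0.2, 0.3, -0.2]
opening: 0.0853
```

```bash
python3 - <<'E'
from h import *
log()
plan(np.array([.50,.03,.25]),Rdown(np.radians(12)))
E
```

```text
t 2.35 p [0.4441 0.1921 0.2417] q [-0.705  0.29   0.263  1.918 -0.092  0.945  0.064] F [ 0.2  0.3 -0.2] op 0.0853
rows 4 min 4 dist cm 17.2 ang 14.5
dx:-4.25 dy:-0.56 dz:-0.21 az:0.063
dx:-4.28 dy:-0.29 dz:-0.21 az:0.063
dx:-4.29 dy:-0.02 dz:-0.21 az:0.063
dx:-4.28 dy:0.25 dz:-0.21 az:0.063
```

>>> {"name": "step_arm", "arguments": {"steps": [{"fingers":1,"dx":-4.25,"dy":-0.56,"dz":-0.2,"ax":0,"ay":0,"az":0.063},{"fingers":1,"dx":-4.28,"dy":-0.29,"dz":-0.2,"ax":0,"ay":0,"az":0.063},{"fingers":1,"dx":-4.29,"dy":0,"dz":-0.2,"ax":0,"ay":0,"az":0.063},{"fingers":1,"dx":-4.28,"dy":0.25,"dz":-0.2,"ax":0,"ay":0,"az":0.063},{"fingers":1,"dx":0,"dy":0,"dz":0,"ax":0,"ay":0,"az":0},{"fingers":1,"dx":0,"dy":0,"dz":0,"ax":0,"ay":0,"az":0},{"fingers":1,"dx":0,"dy":0,"dz":0,"ax":0,"ay":0,"az":0},{"fingers":1,"dx":0,"dy":0,"dz":0,"ax":0,"ay":0,"az":0},{"fingers":1,"dx":0,"dy":0,"dz":0,"ax":0,"ay":0,"az":0},{"fingers":1,"dx":0,"dy":0,"dz":0,"ax":0,"ay":0,"az":0}]}}

```text
clock: 3.35
tcp_pos: [0.5, 0.0325, 0.2493]
ee_rot: [-0.0, 0.627, 0.779, 0.0]
contact_force: [0.0, -0.1, -0.0]
opening: 0.0851
```

```bash
python3 - <<'E'
from h import *
log()
im,d,P=cap('wrist','w1.png'); import pickle; pickle.dump((im,d,P),open('w1.pkl','wb'))
for t,z in [('torch_mid',.05),('round_mark',.006),('lock_mark',.006),('lock_mark_bow',.006),('cradle',0)]:
    for q in mark_of(t,'wrist')[:2]: print(t,np.round(q['point'],1),round(q['confidence'],2),atz(P,[q['point']],z)[0].round(4))
im,d,P=cap('scene','s1.png')
E
```

```text
t 3.35 p [0.5    0.0325 0.2493] q [-0.438  0.318  0.378  1.869 -0.139  0.981  0.215] F [ 0.  -0.1 -0. ] op 0.0851
torch_mid [315.5 152.6] 0.72 [0.4929 0.0662 0.05  ]
torch_mid [192.7 248.8] 0.41 [ 0.3645 -0.0874  0.05  ]
round_mark [313.1 325.4] 0.63 [ 0.5474 -0.2044  0.006 ]
round_mark [479.9  49.8] 0.61 [0.6603 0.2217 0.006 ]
lock_mark_bow [386.  267.4] 0.65 [ 0.6318 -0.0816  0.006 ]
cradle [321.9 144.5] 0.61 [0.5   0.073 0.   ]
```

View pics/w1.png

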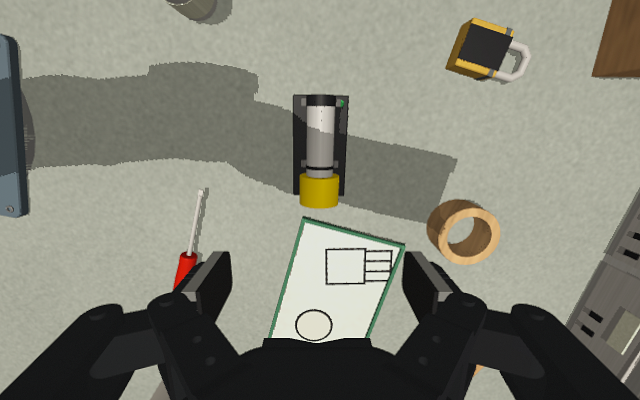

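View pics/s1.png

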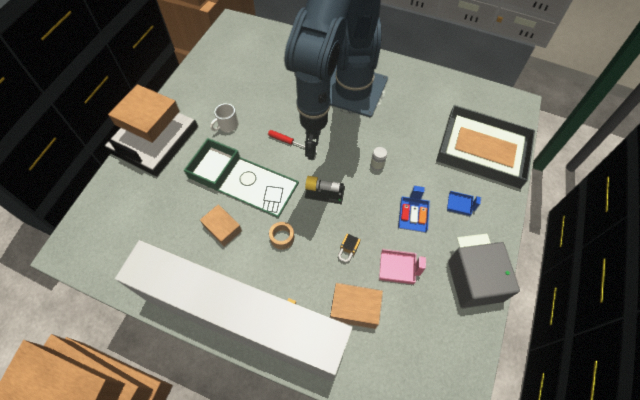

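```bash
python3 - <<'E'
import cv2,pickle
im=pickle.load(open('w1.pkl','rb'))[0]
a=cv2.resize(im[200:345,260:420],None,fx=5,fy=4,interpolation=cv2.INTER_CUBIC);cv2.imwrite('pics/w1a.png',a[:,:,::-1])
a=cv2.resize(im[80:220,270:370],None,fx=4,fy=4,interpolation=cv2.INTER_CUBIC);b=cv2.resize(im[5:100,435:540],None,fx=3.6,fy=3.6,interpolation=cv2.INTER_CUBIC)
c=np.zeros((560,800,3),np.uint8) if 0 else __import__('numpy').zeros((560,800,3),'uint8');c[:,:400]=a;c[:b.shape[0],410:410+b.shape[1]]=b
cv2.imwrite('pics/w1b.png',c[:,:,::-1])
E
```

```text
(no output)
```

View pics/w1a.png

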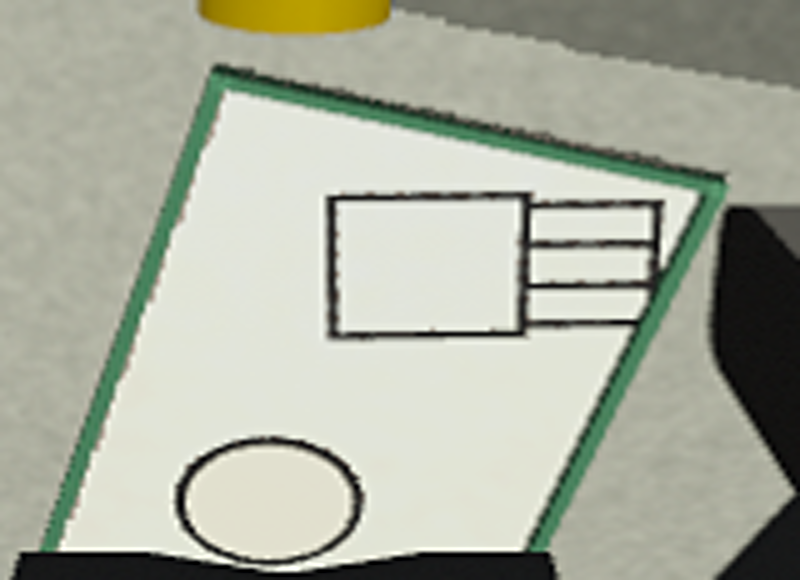

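View pics/w1b.png

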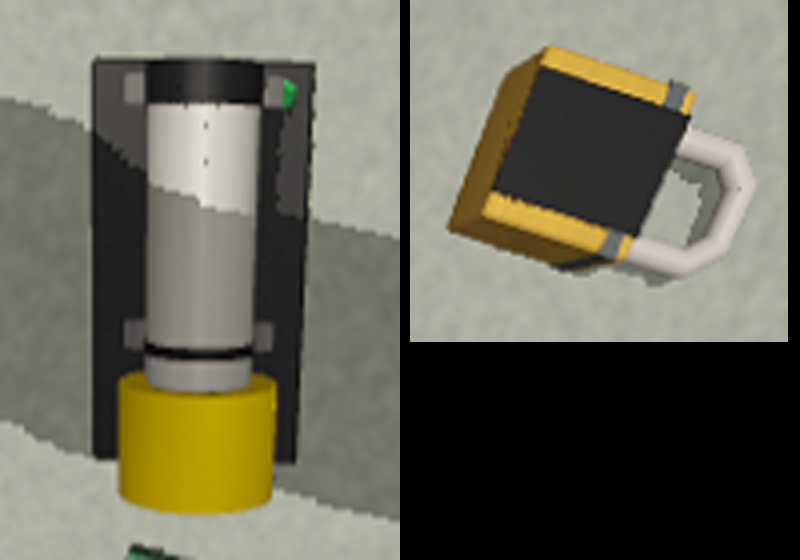

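```bash
python3 - <<'E'
from h import *
import pickle
im,d,P=pickle.load(open('w1.pkl','rb'))
c=atz(P,[[326.6,249.3],[365.2,248.8],[364.2,283],[326.6,283.8]],.006);print(c.round(4))
m=c.mean(0);ax=(c[1]+c[2]-c[0]-c[3]);print('lockmark',m,'hdg',np.degrees(np.arctan2(ax[1],ax[0])),np.linalg.norm(ax)/2)
# circle
g=im.max(2)<90
pts=[(314,325)]
print('circle',atz(P,[[260+178/5,325],[260+362/5,325],[314,200+437/4],[314,200+563/4]],.006).round(4),atz(P,pts,.006))
c=atz(P,[[473.3,17.5],[513.6,31.4],[455,64.7],[495.3,77.8]],.03);m=c.mean(0);ax=c[1]+c[3]-c[0]-c[2];print('padlock',c.round(4),m,np.degrees(np.arctan2(ax[1],ax[0])),np.linalg.norm(ax)/2,'bow',atz(P,[[530,57.8]],.015))
a=atz(P,[[321.25,106.25],[319.75,166.25],[270+197/4,80+380/4],[319,80+490/4]],.05);print('torch ax',a.round(4),np.degrees(np.arctan2(*(a[1]-a[0])[[1,0]])))
# depth clouds
X,u,v=cloud(P,d)
k=(X[:,0]>.44)&(X[:,0]<.56)&(X[:,1]>-.03)&(X[:,1]<.16)&(X[:,2]>.03)&(u>280)&(u<360)
T=X[k];h=T[T[:,2]>.055];mu=h[:,:2].mean(0)
# axis from rows
w=[(y,.5*(s[:,0].max()+s[:,0].min()),s[:,2].max(),np.ptp(s[:,0])) for y in np.arange(-.005,.14,.01) for s in [T[abs(T[:,1]-y)<.005]] if len(s)>5]
print(np.round(w,4)); print('lens/tail y', T[T[:,2]>.06][:,1].min(),T[T[:,2]>.06][:,1].max())
C=X[(X[:,2]>.004)&(X[:,2]<.016)&(u>285)&(u<355)&(v>85)&(v<205)];print('cradle',cv2.minAreaRect(C[:,:2].astype(np.float32)))
k=(X[:,2]>.024)&(X[:,2]<.036)&(u>440)&(u<540)&(v<105);print('lock cloud',cv2.minAreaRect(X[k][:,:2].astype(np.float32)),np.median(X[k][:,2]))
k=(X[:,2]<-.0)|(abs(X[:,2])<.01);print('table z',np.median(X[k][:,2]))
E
```

```text
[[ 0.5392 -0.0717  0.006 ]
 [ 0.5939 -0.059   0.006 ]
 [ 0.607  -0.1138  0.006 ]
 [ 0.5518 -0.1272  0.006 ]]
lockmark [ 0.57295426 -0.09294545  0.006     ] hdg 13.38310611439511 0.05648543020788939
circle [[ 0.5202 -0.2095  0.006 ]
 [ 0.5771 -0.1972  0.006 ]
 [ 0.5426 -0.175   0.006 ]
 [ 0.5549 -0.2326  0.006 ]] [[ 0.54865358 -0.20334246  0.006     ]]
padlock [[0.6306 0.2426 0.03  ]
 [0.6786 0.239  0.03  ]
 [0.6275 0.1943 0.03  ]
 [0.6774 0.1908 0.03  ]] [0.65353615 0.21666781 0.03      ] -4.10229765084757 0.04907480344532551 bow [[0.7164279  0.22300136 0.015     ]]
torch ax [[0.4884 0.1178 0.05  ]
 [0.5013 0.0516 0.05  ]
 [0.5029 0.0412 0.05  ]
 [0.51   0.0077 0.05  ]] -78.98597018032527
[[0.005  0.5063 0.074  0.0401]
 [0.015  0.5079 0.0747 0.0472]
 [0.025  0.506  0.0747 0.0475]
 [0.035  0.5043 0.0746 0.0477]
 [0.045  0.502  0.342  0.0469]
 [0.055  0.5001 0.3486 0.0444]
 [0.065  0.5013 0.0662 0.0387]
 [0.075  0.4959 0.0665 0.0314]
 [0.085  0.4943 0.0666 0.0324]
 [0.095  0.492  0.0666 0.0323]
 [0.105  0.4898 0.0664 0.0316]
 [0.115  0.4845 0.0663 0.0402]
 [0.125  0.4864 0.0669 0.0451]
 [0.135  0.4991 0.0653 0.0171]]
lens/tail y 0.0030687157307425226 0.13163479705219708
cradle ((0.4974243938922882, 0.06901592016220093), (0.06930704414844513, 0.1304808259010315), 11.0244779586792)
lock cloud ((0.6537410020828247, 0.21715760231018066), (0.05143557861447334, 0.051681697368621826), 86.97571563720703) 0.029807846377075103
table z -0.0007227376417644468
```

```bash
cat > kin.py <<'E'
import numpy as np, json, itertools
from scipy.spatial.transform import Rotation as Ro
from scipy.optimize import least_squares
lo=np.array([-2.76,-.34,-1.52,.19,-1.09,.17,-2.82]);hi=np.array([2.76,2.15,1.57,2.46,4.23,1.99,2.82])
def fk(q,p,s):
    h,a,b,c,o1,o7,e1,e2=p
    R=Ro.from_euler('z',s[0]*q[0]+o1);P=np.array([0,0,h])
    R=R*Ro.from_euler('y',q[1]);P=P+R.apply([e1,0,a]);R=R*Ro.from_euler('z',s[1]*q[2])*Ro.from_euler('y',q[3])
    P=P+R.apply([e2,0,b]);R=R*Ro.from_euler('z',s[2]*q[4])*Ro.from_euler('y',q[5]);P=P+R.apply([0,0,c])
    R=R*Ro.from_euler('z',s[3]*q[6]+o7);return P,R
def load(): return [json.loads(l) for l in open('log.txt')]
def res(p,s,D):
    o=[]
    for q,t,e in D:
        P,R=fk(q,p,s);o+=list(P-t)+list(.3*(R.inv()*Ro.from_quat(e,scalar_first=True)).as_rotvec())
    return np.array(o+list(1e-4*np.array([p[6],p[7]])))
def fit(ss=None):
    D=load();best=None
    for s in ss or itertools.product([1,-1],repeat=4):
        for o1 in [0,2.3,-2.3] :
          for o7 in [0,1.57,3.14,-1.57]:
            r=least_squares(res,[.34,.45,.45,.25,o1,o7,0,0],args=(s,D))
            if best is None or r.cost<best[0]: best=(r.cost,s,r.x)
    return best
if __name__=='__main__':
    b=fit();print(b);r=res(b[2],b[1],load());print(abs(r).max());json.dump([b[1],list(b[2])],open('kin.json','w'))
def ik(P,R,q0,wq=1e-3):
    s,p=json.load(open('kin.json'))
    def f(q):
        a,b=fk(q,p,s);return np.r_[(a-P),.3*(b.inv()*R).as_rotvec(),wq*(q-q0)]
    r=least_squares(f,np.clip(q0,lo+.03,hi-.03),bounds=(lo+.02,hi-.02));return r.x,np.linalg.norm(r.fun[:6])
E
python3 kin.py
```

```text
(np.float64(2.2624351284417735e-05), (-1, -1, -1, -1), array([ 1.03228229,  0.47148346,  0.48668542,  0.80907505, -0.06665502,
        1.50414132,  0.05761865,  0.16312855]))
0.004963717377210852
```

```bash
cat > fit2.py <<'E'
from kin import *
D=load()
s=(-1,-1,-1,-1)
for e in [0,1]:
    f=lambda x:res([x[0],x[1],x[2],x[3],x[4],np.pi/2+x[5],e*x[6],e*x[7]],s,D)
    r=least_squares(lambda x:np.r_[f(x),3e-3*(x[0]-.36),3e-3*(x[3]-.3),1e-2*x[4:]],[.34,.45,.45,.25,0,0,0,0]);x=r.x;print(x.round(4),abs(f(x)).max())
    if e==0: json.dump([s,[x[0],x[1],x[2],x[3],x[4],np.pi/2+x[5],0,0]],open('kin.json','w'))
E
python3 fit2.py
```

```text
[ 0.1719  0.5704  0.4027  0.2439 -0.0759 -0.0759  0.      0.    ] 0.007462189774356226
[ 0.4478  0.4739  0.4842  0.2331 -0.0669 -0.0668  0.0561  0.158 ] 0.004885758533726303
```

```bash
cat > feas.py <<'E'
from kin import *
from h import observe
q0=np.array(observe()['joint_pos'])
print(ik(np.array([.5,.0325,.2493]),Ro.from_quat([0,.627,.779,0],scalar_first=True),q0))
def pose(mid,lens,jaw,th,s):
    """torch with lens dir; tool perpendicular comp. approach dir = perpendicular 'a' tilted; returns tool z"""
def frame(z,y): x=np.cross(y,z);return Ro.from_matrix(np.c_[x,y,z])
lens=np.array([np.cos(np.radians(-79)),np.sin(np.radians(-79)),0]);up=np.array([0,0,1.])
jaw=np.cross(lens,up); jaw=jaw if jaw[0]>0 else -jaw
print('jaw',jaw)
for th in [0,20,30,45]:
    t=np.radians(th);z=-up*np.cos(t)+lens*np.sin(t)
    g=np.array([.4983,.067,.05])-.02*lens
    R=frame(z,jaw);q,e=ik(g+z*.019,R,q0);print('pick',th,q.round(2),round(e,4))
    for sgn in [1,-1]:
      for az in [100,80,60,40,20,0,-20,-40]:
        hz=np.array([np.cos(np.radians(az)),np.sin(np.radians(az)),0])
        z2=hz*np.cos(t)-up*np.sin(t); 
        # rotate pick: lens->-up, tool z-> z2: y = sgn? determined: y=cross(z perp..)
        y2=np.cross(-up,hz)  # image of jaw=cross(lens,up_pick_dir)->; lens->-up, up(=-z at th0)->-hz
        y2=np.cross(-up,-hz) 
        if np.cross(lens,up)@jaw<0:y2=-y2
        R2=frame(z2,y2);G=np.array([.549,-.204,.0885])
        b=min((ik(G+z2*.019,R2,s0) for s0 in (q,q0,np.r_[q[:4],1.57,.8,q[6]],np.r_[q[:4],-.9,.8,0],np.r_[q[:4],3.1,.8,2.5],np.r_[q[:4],3.1,.8,-2.5])),key=lambda v:v[1]+.0003*np.linalg.norm(v[0]-q))
        if sgn==1: print('  place az',az,b[0].round(2),round(b[1],4))
E
python3 feas.py
```

```text
(array([-0.43038798,  0.31331161,  0.38034   ,  1.86513681, -0.1374189 ,
        0.98859546,  0.22435485]), np.float64(7.478459318947309e-08))
jaw [ 0.98162718  0.190809   -0.        ]
pick 0 [-0.41  0.62  0.23  2.08 -0.3   0.47  0.24] 0.0
  place az 100 [ 0.72  1.13 -0.31  1.47 -0.73  1.81  0.92] 0.0
  place az 80 [ 0.81  1.08 -0.32  1.66 -0.95  1.57  0.99] 0.0
  place az 60 [ 1.08  1.14 -0.67  1.86 -1.07  1.11  1.03] 0.0
  place az 40 [ 1.42  1.61 -1.38  2.06 -0.8   0.19  0.86] 0.0
  place az 20 [0.28 1.05 0.48 2.25 4.09 1.97 1.34] 0.0
  place az 0 [0.18 1.06 0.43 2.38 3.63 1.97 1.29] 0.0
  place az -20 [-0.29  1.26  0.85  2.44  2.98  1.82  0.65] 0.0
  place az -40 [-0.4   1.16  0.7   2.39  2.59  1.44  0.82] 0.0
pick 20 [-0.81  0.72  0.6   2.08 -0.08  0.46 -0.06] 0.0
  place az 100 [ 0.56  0.98 -0.03  1.52 -0.72  1.68  1.04] 0.0
  place az 80 [ 0.59  0.93  0.02  1.69 -0.98  1.51  1.05] 0.0
  place az 60 [ 0.92  0.92 -0.44  1.88 -1.07  1.02  0.97] 0.0
  place az 40 [ 1.32  1.23 -1.16  2.08 -1.07  0.2   0.92] 0.0
  place az 20 [-0.07  1.15  1.07  2.25  4.08  1.97  0.92] 0.0
  place a
[... 571 characters left out ...]
 1.06  2.34  3.92  1.52  0.75] 0.0
  place az -20 [0.05 0.74 0.34 2.38 3.3  1.02 1.23] 0.0
  place az -40 [-0.16  0.75  0.4   2.34  2.8   0.86  1.24] 0.0
pick 45 [-1.15  0.99  0.95  2.05  0.04  0.52 -0.28] 0.0
  place az 100 [ 0.29  0.86  0.33  1.61 -0.74  1.46  1.15] 0.0
  place az 80 [ 0.28  0.82  0.41  1.75 -0.98  1.35  1.06] 0.0
  place az 60 [ 0.51  0.73  0.07  1.89 -1.07  1.    0.87] 0.0
  place az 40 [ 0.94  0.76 -0.59  2.03 -1.07  0.41  0.65] 0.0
  place az 20 [ 1.18  0.97 -1.12  2.16  2.18  0.25 -2.8 ] 0.0
  place az 0 [-0.3   0.97  1.15  2.25  4.2   1.25  0.55] 0.0
  place az -20 [0.11 0.63 0.24 2.28 3.38 0.56 1.22] 0.0
  place az -40 [-0.1   0.65  0.36  2.25  2.83  0.45  1.32] 0.0
```

```bash
cat > g1.py <<'E'
from h import *
from feas_f import frame
E
cat >> h.py <<'E'
up=np.array([0,0,1.])
def frame(z,y): return Ro.from_matrix(np.c_[np.cross(y,z),y,z])
def dirh(a): return np.array([np.cos(np.radians(a)),np.sin(np.radians(a)),0])
E
python3 - <<'E'
from h import *
log()
lens=dirh(-79);jaw=dirh(11);t=np.radians(30);z=-up*np.cos(t)+lens*np.sin(t)
R=frame(z,jaw);g=np.array([.4983,.067,.05])-.02*lens+z*.0187
a=g-z*.06
plan(a,R)
plan(g,R,start=(a,R))
E
```

```text
t 3.7 p [0.5002 0.0317 0.2493] q [-0.437  0.318  0.378  1.869 -0.139  0.981  0.215] F [-0.  -0.   0.1] op 0.0854
rows 5 min 5 dist cm 18.0 ang 30.0
dx:1.51 dy:0.13 dz:3.27 ax:0.001 ay:-0.105 az:0.004
dx:1.84 dy:0.13 dz:3.10 ax:0.001 ay:-0.105 az:0.004
dx:2.16 dy:0.12 dz:2.89 ax:0.001 ay:-0.105 az:0.004
dx:2.45 dy:0.11 dz:2.64 ax:0.001 ay:-0.105 az:0.004
dx:2.71 dy:0.11 dz:2.37 ax:0.001 ay:-0.105 az:0.004
rows 2 min 2 dist cm 6.0 ang 0.0
dz:3.00
dz:3.00
```

>>> {"name": "step_arm", "arguments": {"steps": [{"fingers":1,"dx":1.51,"dy":0.13,"dz":3.27,"ax":0,"ay":-0.105,"az":0.004},{"fingers":1,"dx":1.84,"dy":0.13,"dz":3.1,"ax":0,"ay":-0.105,"az":0.004},{"fingers":1,"dx":2.16,"dy":0.12,"dz":2.89,"ax":0,"ay":-0.105,"az":0.004},{"fingers":1,"dx":2.45,"dy":0.11,"dz":2.64,"ax":0,"ay":-0.105,"az":0.004},{"fingers":1,"dx":2.71,"dy":0.11,"dz":2.37,"ax":0,"ay":-0.105,"az":0.004},{"fingers":1,"dx":0,"dy":0,"dz":0,"ax":0,"ay":0,"az":0},{"fingers":1,"dx":0,"dy":0,"dz":0,"ax":0,"ay":0,"az":0},{"fingers":1,"dx":0,"dy":0,"dz":0,"ax":0,"ay":0,"az":0},{"fingers":1,"dx":0,"dy":0,"dz":0,"ax":0,"ay":0,"az":0},{"fingers":1,"dx":0,"dy":0,"dz":0,"ax":0,"ay":0,"az":0}]}}

```text
clock: 4.7
tcp_pos: [0.4916, 0.106, 0.0874]
ee_rot: [0.202, 0.616, 0.745, -0.161]
contact_force: [0.2, 0.8, -0.0]
opening: 0.0855
```

```bash
python3 - <<'E'
from h import *
log()
lens=dirh(-79);jaw=dirh(11);t=np.radians(30);z=-up*np.cos(t)+lens*np.sin(t)
R=frame(z,jaw);g=np.array([.4983,.067,.05])-.02*lens+z*.0187
plan(g,R,n=4)
im,d,P=cap('wrist','w2.png');pts=proj(P,[[.4983,.067,.05],g,np.array([.4983,.067,.05])-.02*lens]);print(pts.round())
E
```

```text
t 4.7 p [0.4916 0.106  0.0874] q [-1.006  0.711  0.575  2.024  0.212  0.673 -0.507] F [ 0.2  0.8 -0. ] op 0.0855
rows 4 min 2 dist cm 6.1 ang 0.5
dx:0.04 dy:-0.03 dz:1.52 ax:0.002 az:-0.001
dx:0.04 dy:-0.03 dz:1.52 ax:0.002 az:-0.001
dx:0.04 dy:-0.03 dz:1.52 ax:0.002 az:-0.001
dx:0.04 dy:-0.02 dz:1.52 ax:0.002 az:-0.001
[[313. 244.]
 [313. 218.]
 [313. 227.]]
```

View pics/w2.png

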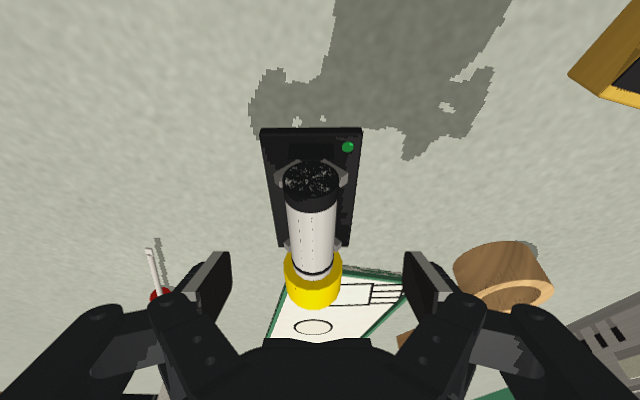

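>>> {"name": "step_arm", "arguments": {"steps": [{"fingers":1,"dx":0.04,"dy":-0.03,"dz":1.5,"ax":0.002,"ay":0,"az":0},{"fingers":1,"dx":0.04,"dy":-0.03,"dz":1.5,"ax":0.002,"ay":0,"az":0},{"fingers":1,"dx":0.04,"dy":-0.03,"dz":1.5,"ax":0.002,"ay":0,"az":0},{"fingers":1,"dx":0.04,"dy":-0.03,"dz":1.5,"ax":0.002,"ay":0,"az":0},{"fingers":0,"dx":0,"dy":0,"dz":0,"ax":0,"ay":0,"az":0},{"fingers":0,"dx":0,"dy":0,"dz":0,"ax":0,"ay":0,"az":0},{"fingers":0,"dx":0,"dy":0,"dz":0,"ax":0,"ay":0,"az":0},{"fingers":0,"dx":0,"dy":0,"dz":0,"ax":0,"ay":0,"az":0},{"fingers":0,"dx":0,"dy":0,"dz":0,"ax":0,"ay":0,"az":0},{"fingers":0,"dx":0,"dy":0,"dz":0,"ax":0,"ay":0,"az":0}], "squeeze": 60}}

```text
clock: 5.75
tcp_pos: [0.4938, 0.0784, 0.0338]
ee_rot: [0.199, 0.615, 0.745, -0.167]
contact_force: [-7.7, 3.2, 9.0]
opening: 0.0306
```

```bash
python3 - <<'E'
from h import *
log()
im,d,P=cap('wrist','w3.png')
E
python3 fit2.py
```

```text
t 5.75 p [0.4938 0.0784 0.0338] q [-0.944  0.803  0.554  2.072  0.213  0.533 -0.506] F [-7.7  3.2  9. ] op 0.0306
[ 0.2711  0.6164  0.3832  0.3916 -0.0803 -0.0772  0.      0.    ] 0.012057522166805635
[ 0.2571  0.6134  0.3886  0.3914 -0.0759 -0.073  -0.0161 -0.0166] 0.011403209421369917
```

View pics/w3.png

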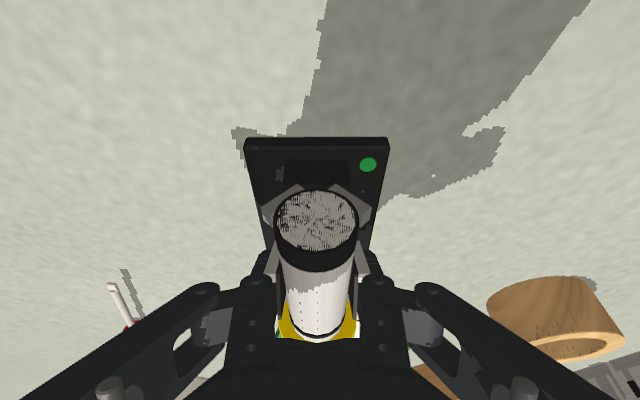

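```bash
cat > t1.py <<'E'
from h import *
s=log()
hz=dirh(98);t=np.radians(30);z2=hz*np.cos(t)-up*np.sin(t);R2=frame(z2,np.cross(hz,up))
G=np.array([.549,-.204,.0885])
goal=G+[0,0,.05]+z2*.0187
E
cat > t1a.py <<'E'
from t1 import *
p0=np.array(s['tcp_pos']);R0=q2R(s['ee_rot']);a=p0+[0,0,.1]
plan(a,R0,n=4); plan(goal,R2,start=(a,R0),n=15)
E
python3 t1a.py
```

```text
t 5.8 p [0.4937 0.0784 0.0337] q [-0.944  0.803  0.554  2.073  0.213  0.533 -0.506] F [-8.4  2.2 10.2] op 0.0306
rows 4 min 3 dist cm 10.0 ang 0.0
dx:-1.25 dy:-0.01 dz:-2.16
dx:-1.25 dy:-0.01 dz:-2.16
dx:-1.25 dy:-0.01 dz:-2.16
dx:-1.25 dy:-0.01 dz:-2.16
rows 15 min 12 dist cm 27.2 ang 90.1
dx:-1.55 dy:0.01 dz:0.93 ax:-0.001 ay:0.105 az:0.003
dx:-1.64 dy:0.02 dz:0.77 ax:-0.001 ay:0.105 az:0.003
dx:-1.71 dy:0.02 dz:0.59 ax:-0.001 ay:0.105 az:0.003
dx:-1.76 dy:0.03 dz:0.41 ax:-0.001 ay:0.105 az:0.003
dx:-1.80 dy:0.03 dz:0.22 ax:-0.001 ay:0.105 az:0.003
dx:-1.81 dy:0.04 dz:0.03 ax:-0.001 ay:0.105 az:0.003
dx:-1.80 dy:0.05 dz:-0.16 ax:-0.001 ay:0.105 az:0.003
dx:-1.78 dy:0.05 dz:-0.34 ax:-0.001 ay:0.105 az:0.003
dx:-1.73 dy:0.06 dz:-0.53 ax:-0.001 ay:0.105 az:0.003
dx:-1.67 dy:0.07 dz:-0.71 ax:-0.001 ay:0.105 az:0.003
dx:-1.58 dy:0.07 dz:-0.88 ax:-0.001 ay:0.105 az:0.003
dx:-1.48 dy:0.08 dz:-1.04 ax:-0.001 ay:0.105 az:0.003
dx:-1.36 dy:0.09 dz:-1.19 ax:-0.001 ay:0.105 az:0.003
dx:-1.23 dy:0.09 dz:-1.32 ax:-0.001 ay:0.105 az:0.003
dx:-1.09 dy:0.10 dz:-1.44 ax:-0.001 ay:0.105 az:0.003
```

>>> {"name": "step_arm", "arguments": {"steps": [{"fingers":0,"dx":-1.25,"dy":0,"dz":-2.16,"ax":0,"ay":0,"az":0},{"fingers":0,"dx":-1.25,"dy":0,"dz":-2.16,"ax":0,"ay":0,"az":0},{"fingers":0,"dx":-1.25,"dy":0,"dz":-2.16,"ax":0,"ay":0,"az":0},{"fingers":0,"dx":-1.25,"dy":0,"dz":-2.16,"ax":0,"ay":0,"az":0},{"fingers":0,"dx":-1.55,"dy":0.01,"dz":0.93,"ax":0,"ay":0.105,"az":0.003},{"fingers":0,"dx":-1.64,"dy":0.02,"dz":0.77,"ax":0,"ay":0.105,"az":0.003},{"fingers":0,"dx":-1.71,"dy":0.02,"dz":0.59,"ax":0,"ay":0.105,"az":0.003},{"fingers":0,"dx":-1.76,"dy":0.03,"dz":0.41,"ax":0,"ay":0.105,"az":0.003},{"fingers":0,"dx":-1.8,"dy":0.03,"dz":0.22,"ax":0,"ay":0.105,"az":0.003},{"fingers":0,"dx":-1.81,"dy":0.04,"dz":0.03,"ax":0,"ay":0.105,"az":0.003}]}}

```text
clock: 6.8
tcp_pos: [0.5154, -0.0224, 0.1321]
ee_rot: [-0.029, 0.642, 0.765, 0.025]
contact_force: [0.7, 0.3, -3.0]
opening: 0.0302
```

```bash
python3 - <<'E'
from t1 import *
plan(goal,R2,n=9)
E
```

```text
t 6.8 p [ 0.5154 -0.0224  0.1321] q [-0.092  0.476  0.14   1.968 -0.209  0.727  0.366] F [ 0.7  0.3 -3. ] op 0.0302
rows 9 min 7 dist cm 16.9 ang 55.7
dx:-1.87 dy:0.02 dz:-0.11 ax:-0.002 ay:0.108 az:0.003
dx:-1.85 dy:0.03 dz:-0.31 ax:-0.002 ay:0.108 az:0.003
dx:-1.80 dy:0.04 dz:-0.51 ax:-0.002 ay:0.108 az:0.003
dx:-1.74 dy:0.04 dz:-0.70 ax:-0.002 ay:0.108 az:0.003
dx:-1.65 dy:0.05 dz:-0.88 ax:-0.002 ay:0.108 az:0.003
dx:-1.55 dy:0.06 dz:-1.05 ax:-0.002 ay:0.108 az:0.003
dx:-1.42 dy:0.07 dz:-1.21 ax:-0.002 ay:0.108 az:0.003
dx:-1.29 dy:0.07 dz:-1.36 ax:-0.002 ay:0.108 az:0.003
dx:-1.13 dy:0.08 dz:-1.49 ax:-0.002 ay:0.108 az:0.003
```

>>> {"name": "step_arm", "arguments": {"steps": [{"fingers":0,"dx":-1.87,"dy":0.02,"dz":-0.11,"ax":-0.002,"ay":0.105,"az":0.003},{"fingers":0,"dx":-1.85,"dy":0.03,"dz":-0.31,"ax":-0.002,"ay":0.105,"az":0.003},{"fingers":0,"dx":-1.8,"dy":0.04,"dz":-0.51,"ax":-0.002,"ay":0.105,"az":0.003},{"fingers":0,"dx":-1.74,"dy":0.04,"dz":-0.7,"ax":-0.002,"ay":0.105,"az":0.003},{"fingers":0,"dx":-1.65,"dy":0.05,"dz":-0.88,"ax":-0.002,"ay":0.105,"az":0.003},{"fingers":0,"dx":-1.55,"dy":0.06,"dz":-1.05,"ax":-0.002,"ay":0.105,"az":0.003},{"fingers":0,"dx":-1.42,"dy":0.07,"dz":-1.21,"ax":-0.002,"ay":0.105,"az":0.003},{"fingers":0,"dx":-1.29,"dy":0.07,"dz":-1.36,"ax":-0.002,"ay":0.105,"az":0.003},{"fingers":0,"dx":-1.13,"dy":0.08,"dz":-1.49,"ax":-0.002,"ay":0.105,"az":0.003},{"fingers":0,"dx":0,"dy":0,"dz":0,"ax":0,"ay":0,"az":0}]}}

```text
clock: 7.8
tcp_pos: [0.5445, -0.1927, 0.1257]
ee_rot: [-0.37, 0.575, 0.656, 0.318]
contact_force: [-0.8, -0.6, -3.7]
opening: 0.0301
```

```bash
python3 - <<'E'
from t1 import *
plan(goal,R2)
im,d,P=cap('wrist','w4.png');import pickle;pickle.dump((im,d,P),open('w4.pkl','wb'))
im2,d2,P2=cap('side');pickle.dump((im2,d2,P2),open('d4.pkl','wb'))
im3,d3,P3=cap('scene');pickle.dump((im3,d3,P3),open('s4.pkl','wb'))
a=cv2.resize(im2[60:230,260:460],None,fx=4,fy=3.5,interpolation=cv2.INTER_CUBIC);cv2.imwrite('pics/d4.png',a[:,:,::-1])
a=cv2.resize(im3[100:240,180:360],None,fx=4.4,fy=4.2,interpolation=cv2.INTER_CUBIC);cv2.imwrite('pics/s4.png',a[:,:,::-1])
E
```

```text
t 7.8 p [ 0.5445 -0.1927  0.1257] q [ 0.709  0.988 -0.135  1.359 -0.578  1.587  0.96 ] F [-0.8 -0.6 -3.7] op 0.0301
rows 1 min 1 dist cm 0.6 ang 1.6
dx:0.52 dy:0.29 dz:0.19 ax:-0.001 ay:0.027 az:-0.008
```

View pics/w4.png

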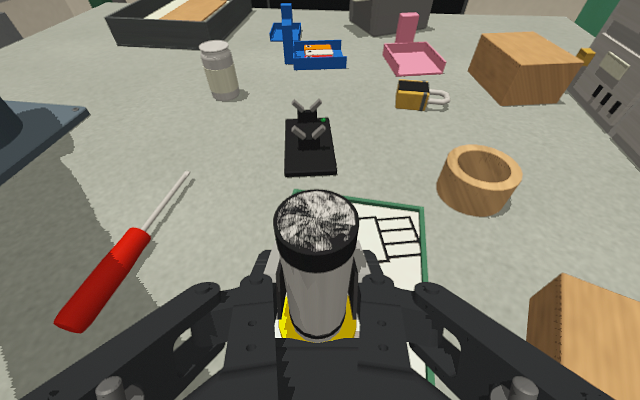

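View pics/d4.png

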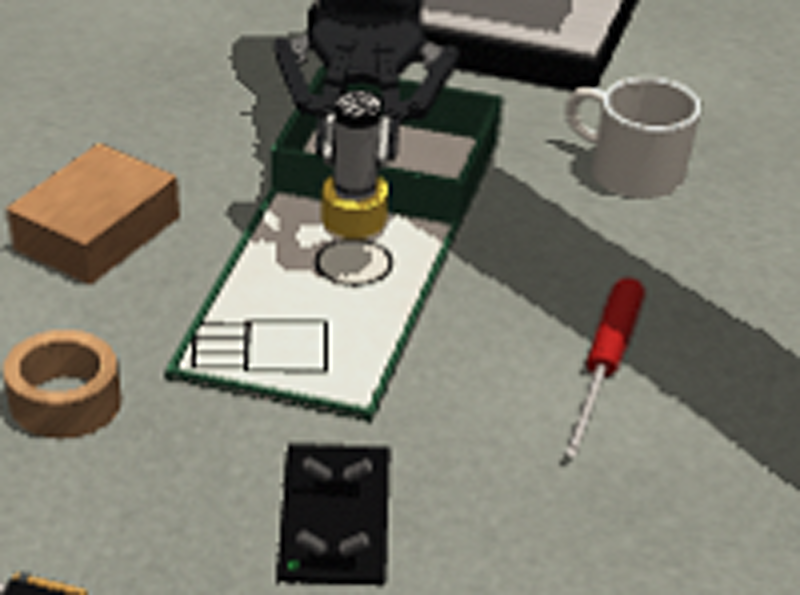

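View pics/s4.png

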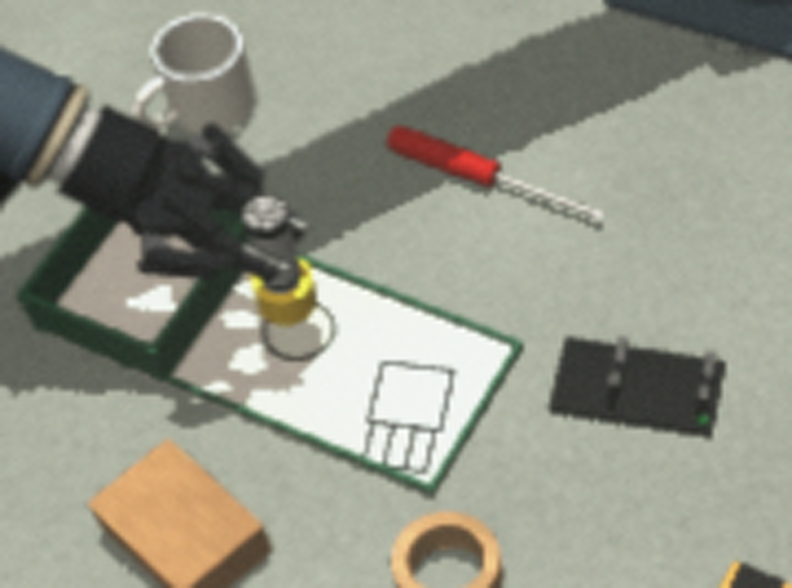

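```bash
cat > m4.py <<'E'
from h import *
import pickle
s=observe();z=q2R(s['ee_rot']).apply([0,0,1]);R=q2R(s['ee_rot']);g=s['tcp_pos']-.0187*z;print('grasp pt',g,'toolz',z)
# torch axis in tool frame: predicted lens dir
lens0=frame(-up*np.cos(np.pi/6)+dirh(-79)*.5,dirh(11)).inv().apply(dirh(-79)); print('lens now',R.apply(lens0))
W=pickle.load(open('w4.pkl','rb'));D=pickle.load(open('d4.pkl','rb'));S=pickle.load(open('s4.pkl','rb'))
P2=D[2];P3=S[2]
print('circle side',atz(P2,[[348.75,134.9]],.006),'scene',atz(P3,[[247.8,178.4]],.006))
l=R.apply(lens0); tail=g-.0425*l
for n,c,px in [('w',W,(315.5,221)),('d',D,(349.3,89.4)),('s',S,(240.5,151))]:
    X,u,v=cloud(c[2],c[1]);k=(np.hypot(u-px[0],v-px[1])<3);print(n,'depth',np.median(X[k],0).round(4),'ray at pred z',atz(c[2],[px],tail[2])[0].round(4),'pred px',proj(c[2],[tail,g+.0825*l])[0].round(1))
print('tail pred',tail)
E
python3 m4.py
```

```text
grasp pt [ 0.54884369 -0.20322375  0.14050768] toolz [-0.12080463  0.8415277  -0.52653335]
lens now [ 0.00403107 -0.03065221 -0.99952198]
circle side [[ 0.54384459 -0.2045415   0.006     ]] scene [[ 0.54558613 -0.20418564  0.006     ]]
w depth [ 0.5478 -0.2069  0.175 ] ray at pred z [ 0.5487 -0.2134  0.183 ] pred px [319.6 196.7]
d depth [ 0.5465 -0.2038  0.178 ] ray at pred z [ 0.545  -0.1969  0.183 ] pred px [348.4  88.1]
s depth [ 0.5476 -0.1995  0.1792] ray at pred z [ 0.5502 -0.1982  0.183 ] pred px [239.7 150.3]
tail pred [ 0.54867237 -0.20192103  0.18298736]
```

```bash
cat > t2.py <<'E'
from h import *
s=log()
Rp=Ro.from_quat([.199,.615,.745,-.167],scalar_first=True);lens0=Rp.inv().apply(dirh(-79)-up*0)
R=q2R(s['ee_rot']);l=R.apply(lens0);print('lens',l,'lens in pick tool',lens0)
c=np.cross(l,-up);R2=Ro.from_rotvec(c/np.linalg.norm(c)*np.arcsin(np.linalg.norm(c)))*R
G=np.array([.5478,-.2045,.0])
def goal(zlens): return G+[0,0,zlens+.0875]+R2.apply([0,0,.0187])
E
python3 - <<'E'
from t2 import *
plan(goal(.014),R2,n=5)
E
```

```text
t 7.95 p [ 0.5466 -0.1875  0.1307] q [ 0.703  0.979 -0.139  1.364 -0.579  1.584  0.96 ] F [-0.1  0.5 -1.3] op 0.0305
lens [ 0.00623274 -0.02853505 -0.99957336] lens in pick tool [-0.86512932  0.00247979  0.50154274]
rows 5 min 1 dist cm 3.9 ang 1.7
dx:-0.66 dy:-0.02 dz:0.39 ay:0.006
dx:-0.67 dy:-0.02 dz:0.39 ay:0.006
dx:-0.67 dy:-0.02 dz:0.38 ay:0.006
dx:-0.67 dy:-0.02 dz:0.38 ay:0.006
dx:-0.67 dy:-0.02 dz:0.38 ay:0.006
```

```bash
sed -i 's/zlens+.0875/zlens+.0915/' t2.py; python3 - <<'E'
from t2 import *
plan(goal(.018),R2,n=5)
E
```

```text
t 7.95 p [ 0.5466 -0.1875  0.1307] q [ 0.703  0.979 -0.139  1.364 -0.579  1.584  0.96 ] F [-0.1  0.5 -1.3] op 0.0305
lens [ 0.00623274 -0.02853505 -0.99957336] lens in pick tool [-0.86512932  0.00247979  0.50154274]
rows 5 min 1 dist cm 3.1 ang 1.7
dx:-0.53 dy:-0.02 dz:0.31 ay:0.006
dx:-0.53 dy:-0.02 dz:0.30 ay:0.006
dx:-0.53 dy:-0.02 dz:0.30 ay:0.006
dx:-0.53 dy:-0.02 dz:0.30 ay:0.006
dx:-0.54 dy:-0.02 dz:0.30 ay:0.006
```

>>> {"name": "step_arm", "arguments": {"steps": [{"fingers":0,"dx":-0.53,"dy":-0.02,"dz":0.3,"ax":0,"ay":0.006,"az":0},{"fingers":0,"dx":-0.53,"dy":-0.02,"dz":0.3,"ax":0,"ay":0.006,"az":0},{"fingers":0,"dx":-0.53,"dy":-0.02,"dz":0.3,"ax":0,"ay":0.006,"az":0},{"fingers":0,"dx":-0.53,"dy":-0.02,"dz":0.3,"ax":0,"ay":0.006,"az":0},{"fingers":0,"dx":-0.53,"dy":-0.02,"dz":0.3,"ax":0,"ay":0.006,"az":0},{"fingers":0,"dx":0,"dy":0,"dz":0,"ax":0,"ay":0,"az":0},{"fingers":0,"dx":0,"dy":0,"dz":0,"ax":0,"ay":0,"az":0},{"fingers":0,"dx":0,"dy":0,"dz":0,"ax":0,"ay":0,"az":0},{"fingers":0,"dx":0,"dy":0,"dz":0,"ax":0,"ay":0,"az":0},{"fingers":0,"dx":0,"dy":0,"dz":0,"ax":0,"ay":0,"az":0}]}}

```text
clock: 8.95
tcp_pos: [0.5456, -0.189, 0.1004]
ee_rot: [-0.378, 0.568, 0.654, 0.327]
contact_force: [0.6, -0.1, -2.7]
opening: 0.0304
```

```bash
python3 - <<'E'
from t2 import *
plan(goal(.006),R2)
im2,d2,P2=cap('side');im3,d3,P3=cap('scene');im,d,P=cap('wrist')
print(observe()['tcp_pos'])
g=R.apply([0,0,-.0187])+s['tcp_pos'];print('g',g)
for n,c,px in [('d',(P2,d2),0),('s',(P3,d3),0),('w',(P,d),0)]:
    px=proj(c[0],[g-l*.034])[0]; X,u,v=cloud(*c);k=(np.hypot(u-px[0],v-px[1])<(30 if n=='w' else 12))&(np.hypot(X[:,0]-g[0],X[:,1]-g[1])<.02)&(X[:,2]>g[2]+.01);print(n,px.round(),k.sum(),'tail',np.median(X[k][X[k][:,2]>np.percentile(X[k][:,2],30)],0).round(4))
a=cv2.resize(im2[80:160,310:390],None,fx=5,fy=5,interpolation=cv2.INTER_CUBIC);b=cv2.resize(im3[130:210,205:285],None,fx=5,fy=5,interpolation=cv2.INTER_CUBIC);cv2.imwrite('pics/t5.png',np.hstack([a,b])[:,:,::-1])
E
```

```text
t 8.95 p [ 0.5456 -0.189   0.1004] q [ 0.713  1.033 -0.144  1.355 -0.581  1.573  0.986] F [ 0.6 -0.1 -2.7] op 0.0304
lens [ 0.00208219  0.0014544  -0.99999677] lens in pick tool [-0.86512932  0.00247979  0.50154274]
rows 1 min 1 dist cm 1.2 ang 0.1
dx:-1.04 dy:-0.01 dz:0.67 ax:0.001 ay:-0.001 az:0.002
[ 0.5455756  -0.18898311  0.10032021]
g [ 0.54792001 -0.20506976  0.10980206]
d [349.  99.] 174 tail [ 0.546  -0.1982  0.1475]
s [241. 157.] 125 tail [ 0.5497 -0.2037  0.1497]
w [313. 230.] 2819 tail [ 0.5487 -0.2087  0.1493]
```

View pics/t5.png

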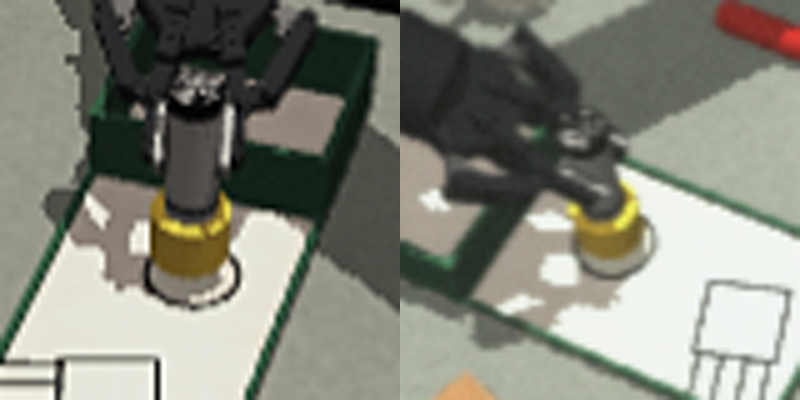

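```bash
python3 - <<'E'
from t2 import *
for n,o in [('side',(310,80,0)),('scene',(205,130,400))]:
    P=optics.camera_params(n)
    for z in (.006,.0225):
        for dy in (.030,.024):
            q=proj(P,[[.5479+dy*np.cos(a),-.2051+dy*np.sin(a),z] for a in np.linspace(0,6.28,40)]);q=(q-o[:2])*5+[o[2],0];print(n,z,dy,q.min(0).round(),q.max(0).round())
E
```

```text
t 9.1 p [ 0.5456 -0.189   0.1003] q [ 0.713  1.034 -0.144  1.355 -0.581  1.573  0.986] F [ 0.7 -0.6 -2.3] op 0.0304
lens [ 0.00184207  0.00162987 -0.99999698] lens in pick tool [-0.86512932  0.00247979  0.50154274]
side 0.006 0.03 [138. 240.] [237. 307.]
side 0.006 0.024 [148. 246.] [227. 300.]
side 0.0225 0.03 [139. 219.] [238. 287.]
side 0.0225 0.024 [148. 226.] [228. 280.]
scene 0.006 0.03 [569. 208.] [654. 281.]
scene 0.006 0.024 [578. 216.] [645. 273.]
scene 0.0225 0.03 [565. 196.] [650. 269.]
scene 0.0225 0.024 [574. 203.] [642. 261.]
```

```bash
python3 - <<'E'
from t2 import *
print('down',R.inv().apply([0,0,-1]),'-x 1mm',R.inv().apply([-.1,0,0]))
E
```

```text
t 9.1 p [ 0.5456 -0.189   0.1003] q [ 0.713  1.034 -0.144  1.355 -0.581  1.573  0.986] F [ 0.7 -0.6 -2.3] op 0.0304
lens [ 0.00184207  0.00162987 -0.99999698] lens in pick tool [-0.86512932  0.00247979  0.50154274]
down [-8.65809720e-01  4.25789769e-04  5.00373208e-01] -x 1mm [ 0.00703825 -0.0989954   0.01226272]
```

>>> {"name": "step_arm", "arguments": {"steps": [{"fingers":0,"dx":-0.24,"dy":-0.1,"dz":0.14,"ax":0,"ay":0,"az":0},{"fingers":0,"dx":-0.24,"dy":0,"dz":0.14,"ax":0,"ay":0,"az":0},{"fingers":0,"dx":-0.24,"dy":0,"dz":0.14,"ax":0,"ay":0,"az":0},{"fingers":0,"dx":-0.24,"dy":0,"dz":0.14,"ax":0,"ay":0,"az":0},{"fingers":0,"dx":-0.24,"dy":0,"dz":0.14,"ax":0,"ay":0,"az":0},{"fingers":0,"dx":-0.05,"dy":0,"dz":0.03,"ax":0,"ay":0,"az":0},{"fingers":0,"dx":-0.05,"dy":0,"dz":0.03,"ax":0,"ay":0,"az":0},{"fingers":0,"dx":0,"dy":0,"dz":0,"ax":0,"ay":0,"az":0},{"fingers":0,"dx":0,"dy":0,"dz":0,"ax":0,"ay":0,"az":0},{"fingers":0,"dx":0,"dy":0,"dz":0,"ax":0,"ay":0,"az":0}]}}

```text
clock: 10.1
tcp_pos: [0.5446, -0.1891, 0.0852]
ee_rot: [-0.378, 0.568, 0.654, 0.327]
contact_force: [-0.2, 0.2, -1.8]
opening: 0.0304
```

```bash
python3 - <<'E'
from t2 import *
im2,d2,P2=cap('side');im3,d3,P3=cap('scene')
a=cv2.resize(im2[80:160,310:390],None,fx=5,fy=5,interpolation=cv2.INTER_CUBIC);b=cv2.resize(im3[130:210,205:285],None,fx=5,fy=5,interpolation=cv2.INTER_CUBIC);cv2.imwrite('pics/t6.png',np.hstack([a,b])[:,:,::-1])
E
```

```text
t 10.1 p [ 0.5446 -0.1891  0.0852] q [ 0.713  1.052 -0.144  1.358 -0.578  1.557  0.999] F [-0.2  0.2 -1.8] op 0.0304
lens [ 0.00186101  0.00167871 -0.99999686] lens in pick tool [-0.86512932  0.00247979  0.50154274]
```

View pics/t6.png

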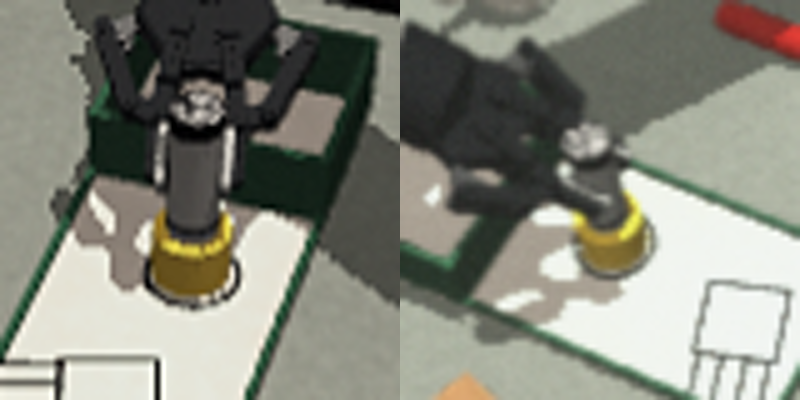

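>>> {"name": "step_arm", "arguments": {"steps": [{"fingers":0,"dx":-0.06,"dy":0,"dz":0.035,"ax":0,"ay":0,"az":0},{"fingers":0,"dx":0,"dy":0,"dz":0,"ax":0,"ay":0,"az":0},{"fingers":0,"dx":-0.06,"dy":0,"dz":0.035,"ax":0,"ay":0,"az":0},{"fingers":0,"dx":0,"dy":0,"dz":0,"ax":0,"ay":0,"az":0},{"fingers":0,"dx":-0.06,"dy":0,"dz":0.035,"ax":0,"ay":0,"az":0},{"fingers":0,"dx":0,"dy":0,"dz":0,"ax":0,"ay":0,"az":0},{"fingers":0,"dx":0,"dy":0,"dz":0,"ax":0,"ay":0,"az":0},{"fingers":0,"dx":0,"dy":0,"dz":0,"ax":0,"ay":0,"az":0},{"fingers":0,"dx":0,"dy":0,"dz":0,"ax":0,"ay":0,"az":0},{"fingers":0,"dx":0,"dy":0,"dz":0,"ax":0,"ay":0,"az":0}]}}

```text
clock: 11.2
tcp_pos: [0.5445, -0.189, 0.083]
ee_rot: [-0.378, 0.568, 0.654, 0.327]
contact_force: [0.4, 0.2, -1.2]
opening: 0.0306
```

>>> {"name": "step_arm", "arguments": {"steps": [{"fingers":0,"dx":-0.06,"dy":0,"dz":0.035,"ax":0,"ay":0,"az":0},{"fingers":0,"dx":0,"dy":0,"dz":0,"ax":0,"ay":0,"az":0},{"fingers":0,"dx":0,"dy":0,"dz":0,"ax":0,"ay":0,"az":0},{"fingers":0,"dx":-0.06,"dy":0,"dz":0.035,"ax":0,"ay":0,"az":0},{"fingers":0,"dx":0,"dy":0,"dz":0,"ax":0,"ay":0,"az":0},{"fingers":0,"dx":0,"dy":0,"dz":0,"ax":0,"ay":0,"az":0},{"fingers":0,"dx":0,"dy":0,"dz":0,"ax":0,"ay":0,"az":0},{"fingers":0,"dx":0,"dy":0,"dz":0,"ax":0,"ay":0,"az":0},{"fingers":0,"dx":0,"dy":0,"dz":0,"ax":0,"ay":0,"az":0},{"fingers":0,"dx":0,"dy":0,"dz":0,"ax":0,"ay":0,"az":0}]}}

```text
clock: 12.2
tcp_pos: [0.5445, -0.189, 0.0816]
ee_rot: [-0.378, 0.568, 0.654, 0.327]
contact_force: [0.2, 0.1, -2.2]
opening: 0.0305
```

```bash
python3 - <<'E'
from t2 import *
im2,d2,P2=cap('side');im3,d3,P3=cap('scene')
a=cv2.resize(im2[80:160,310:390],None,fx=5,fy=5,interpolation=cv2.INTER_CUBIC);b=cv2.resize(im3[130:210,205:285],None,fx=5,fy=5,interpolation=cv2.INTER_CUBIC);cv2.imwrite('pics/t7.png',np.hstack([a,b])[:,:,::-1])
E
```

```text
t 12.2 p [ 0.5445 -0.189   0.0816] q [ 0.713  1.057 -0.144  1.358 -0.577  1.553  1.002] F [ 0.2  0.1 -2.2] op 0.0305
lens [ 0.00163203  0.00176799 -0.99999711] lens in pick tool [-0.86512932  0.00247979  0.50154274]
```

View pics/t7.png

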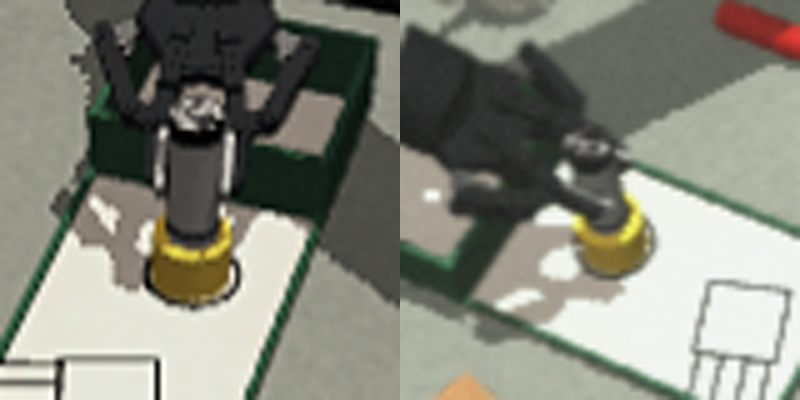

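>>> {"name": "step_arm", "arguments": {"steps": [{"fingers":0,"dx":-0.06,"dy":0,"dz":0.035,"ax":0,"ay":0,"az":0},{"fingers":0,"dx":0,"dy":0,"dz":0,"ax":0,"ay":0,"az":0},{"fingers":0,"dx":-0.06,"dy":0,"dz":0.035,"ax":0,"ay":0,"az":0},{"fingers":0,"dx":0,"dy":0,"dz":0,"ax":0,"ay":0,"az":0},{"fingers":0,"dx":-0.06,"dy":0,"dz":0.035,"ax":0,"ay":0,"az":0},{"fingers":0,"dx":0,"dy":0,"dz":0,"ax":0,"ay":0,"az":0},{"fingers":0,"dx":0,"dy":0,"dz":0,"ax":0,"ay":0,"az":0},{"fingers":0,"dx":0,"dy":0,"dz":0,"ax":0,"ay":0,"az":0},{"fingers":0,"dx":0,"dy":0,"dz":0,"ax":0,"ay":0,"az":0},{"fingers":0,"dx":0,"dy":0,"dz":0,"ax":0,"ay":0,"az":0}]}}

```text
clock: 13.3
tcp_pos: [0.5447, -0.1887, 0.0814]
ee_rot: [-0.378, 0.567, 0.654, 0.328]
contact_force: [0.3, -1.6, 10.4]
opening: 0.0302
```

>>> {"name": "step_arm", "arguments": {"steps": [{"fingers":0,"dx":0.1,"dy":0,"dz":-0.06,"ax":0,"ay":0,"az":0},{"fingers":0,"dx":0,"dy":0,"dz":0,"ax":0,"ay":0,"az":0},{"fingers":0.5,"dx":0,"dy":0,"dz":0,"ax":0,"ay":0,"az":0},{"fingers":1,"dx":0,"dy":0,"dz":0,"ax":0,"ay":0,"az":0},{"fingers":1,"dx":0,"dy":0,"dz":0,"ax":0,"ay":0,"az":0},{"fingers":1,"dx":0,"dy":0,"dz":0,"ax":0,"ay":0,"az":0},{"fingers":1,"dx":0,"dy":0,"dz":-1,"ax":0,"ay":0,"az":0},{"fingers":1,"dx":0,"dy":0,"dz":-2,"ax":0,"ay":0,"az":0},{"fingers":1,"dx":0,"dy":0,"dz":-3,"ax":0,"ay":0,"az":0},{"fingers":1,"dx":0,"dy":0,"dz":-4,"ax":0,"ay":0,"az":0}]}}

```text
clock: 14.3
tcp_pos: [0.5567, -0.275, 0.1315]
ee_rot: [-0.379, 0.567, 0.654, 0.327]
contact_force: [1.1, 0.1, -0.5]
opening: 0.0854
```

```bash
python3 - <<'E'
from h import *
log()
im2,d2,P2=cap('side');im3,d3,P3=cap('scene')
a=cv2.resize(im2[80:160,310:390],None,fx=5,fy=5,interpolation=cv2.INTER_CUBIC);b=cv2.resize(im3[130:210,205:285],None,fx=5,fy=5,interpolation=cv2.INTER_CUBIC);cv2.imwrite('pics/t8.png',np.hstack([a,b])[:,:,::-1])
E
```

```text
t 14.3 p [ 0.5567 -0.275   0.1315] q [ 0.767  1.087 -0.123  1.103 -0.552  1.783  0.929] F [ 1.1  0.1 -0.5] op 0.0854
```

View pics/t8.png

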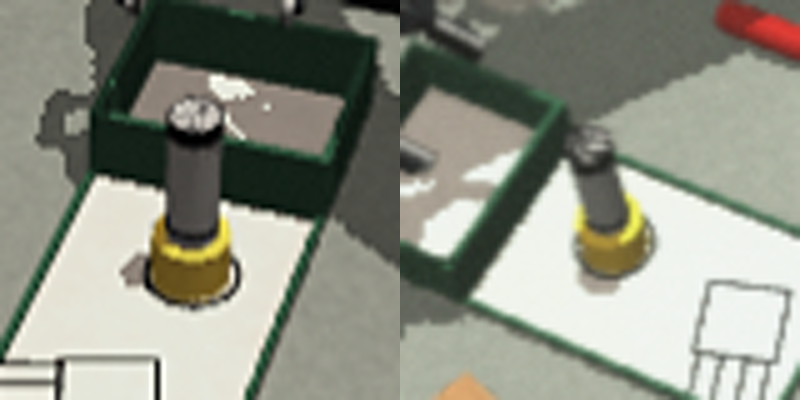

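```bash
cat > p1.py <<'E'
from h import *
s=log();R=q2R(s['ee_rot'])
y=R.apply([0,1,0]);hd=np.arctan2(y[1],y[0]);print('hd',np.degrees(hd))
E
python3 - <<'E'
from p1 import *
A=np.array([.56,-.26,.26]);RA=Rdown(hd)
plan(A,RA,n=10)
B=np.array([.6537,.217,.16]);RB=Rdown(np.radians(86.5))
plan(B,RB,start=(A,RA),n=13)
E
```

```text
t 14.4 p [ 0.557  -0.2804  0.1324] q [ 0.77   1.085 -0.119  1.096 -0.552  1.784  0.929] F [-0.5  0.2  0.1] op 0.0854
hd 7.872347291298167
rows 10 min 8 dist cm 12.9 ang 59.6
dx:1.20 dy:0.06 dz:-0.47 ay:-0.104
dx:1.14 dy:0.06 dz:-0.60 ay:-0.104
dx:1.08 dy:0.06 dz:-0.71 ay:-0.104
dx:1.00 dy:0.06 dz:-0.82 ay:-0.104
dx:0.91 dy:0.06 dz:-0.92 ay:-0.104
dx:0.81 dy:0.06 dz:-1.01 ay:-0.104
dx:0.70 dy:0.06 dz:-1.09 ay:-0.104
dx:0.58 dy:0.06 dz:-1.15 ay:-0.104
dx:0.46 dy:0.06 dz:-1.21 ay:-0.104
dx:0.33 dy:0.06 dz:-1.25 ay:-0.104
rows 13 min 12 dist cm 49.6 ang 78.6
dx:3.54 dy:1.22 dz:0.77 az:-0.106
dx:3.39 dy:1.58 dz:0.77 az:-0.106
dx:3.20 dy:1.93 dz:0.77 az:-0.106
dx:2.98 dy:2.26 dz:0.77 az:-0.106
dx:2.73 dy:2.56 dz:0.77 az:-0.106
dx:2.44 dy:2.83 dz:0.77 az:-0.106
dx:2.13 dy:3.07 dz:0.77 az:-0.106
dx:1.79 dy:3.28 dz:0.77 az:-0.106
dx:1.44 dy:3.45 dz:0.77 az:-0.106
dx:1.07 dy:3.58 dz:0.77 az:-0.106
dx:0.68 dy:3.68 dz:0.77 az:-0.106
dx:0.29 dy:3.73 dz:0.77 az:-0.106
dx:-0.10 dy:3.74 dz:0.77 az:-0.106
```

>>> {"name": "step_arm", "arguments": {"steps": [{"fingers":1,"dx":1.2,"dy":0.06,"dz":-0.47,"ax":0,"ay":-0.104,"az":0},{"fingers":1,"dx":1.14,"dy":0.06,"dz":-0.6,"ax":0,"ay":-0.104,"az":0},{"fingers":1,"dx":1.08,"dy":0.06,"dz":-0.71,"ax":0,"ay":-0.104,"az":0},{"fingers":1,"dx":1.0,"dy":0.06,"dz":-0.82,"ax":0,"ay":-0.104,"az":0},{"fingers":1,"dx":0.91,"dy":0.06,"dz":-0.92,"ax":0,"ay":-0.104,"az":0},{"fingers":1,"dx":0.81,"dy":0.06,"dz":-1.01,"ax":0,"ay":-0.104,"az":0},{"fingers":1,"dx":0.7,"dy":0.06,"dz":-1.09,"ax":0,"ay":-0.104,"az":0},{"fingers":1,"dx":0.58,"dy":0.06,"dz":-1.15,"ax":0,"ay":-0.104,"az":0},{"fingers":1,"dx":0.46,"dy":0.06,"dz":-1.21,"ax":0,"ay":-0.104,"az":0},{"fingers":1,"dx":0.33,"dy":0.06,"dz":-1.25,"ax":0,"ay":-0.104,"az":0}]}}

```text
clock: 15.4
tcp_pos: [0.5602, -0.2551, 0.26]
ee_rot: [-0.001, 0.655, 0.755, 0.001]
contact_force: [-0.8, 0.2, -1.0]
opening: 0.0854
```

```bash
python3 - <<'E'
from p1 import *
B=np.array([.6537,.217,.16]);RB=Rdown(np.radians(86.5))
plan(B,RB,n=13)
E
```

```text
t 15.4 p [ 0.5602 -0.2551  0.26  ] q [ 0.259  0.467  0.148  1.565 -0.077  1.116  0.567] F [-0.8  0.2 -1. ] op 0.0854
hd 8.114463578377794
rows 13 min 11 dist cm 49.2 ang 78.4
dx:3.49 dy:1.22 dz:0.78 az:-0.105
dx:3.34 dy:1.58 dz:0.78 az:-0.105
dx:3.16 dy:1.93 dz:0.78 az:-0.105
dx:2.94 dy:2.25 dz:0.78 az:-0.105
dx:2.69 dy:2.54 dz:0.78 az:-0.105
dx:2.40 dy:2.81 dz:0.78 az:-0.105
dx:2.10 dy:3.05 dz:0.78 az:-0.105
dx:1.76 dy:3.25 dz:0.77 az:-0.105
dx:1.41 dy:3.42 dz:0.77 az:-0.105
dx:1.05 dy:3.55 dz:0.77 az:-0.105
dx:0.67 dy:3.64 dz:0.77 az:-0.105
dx:0.28 dy:3.69 dz:0.77 az:-0.105
dx:-0.11 dy:3.70 dz:0.77 az:-0.105
```

>>> {"name": "step_arm", "arguments": {"steps": [{"fingers":1,"dx":3.49,"dy":1.22,"dz":0.78,"ax":0,"ay":0,"az":-0.105},{"fingers":1,"dx":3.34,"dy":1.58,"dz":0.78,"ax":0,"ay":0,"az":-0.105},{"fingers":1,"dx":3.16,"dy":1.93,"dz":0.78,"ax":0,"ay":0,"az":-0.105},{"fingers":1,"dx":2.94,"dy":2.25,"dz":0.78,"ax":0,"ay":0,"az":-0.105},{"fingers":1,"dx":2.69,"dy":2.54,"dz":0.78,"ax":0,"ay":0,"az":-0.105},{"fingers":1,"dx":2.4,"dy":2.81,"dz":0.78,"ax":0,"ay":0,"az":-0.105},{"fingers":1,"dx":2.1,"dy":3.05,"dz":0.78,"ax":0,"ay":0,"az":-0.105},{"fingers":1,"dx":1.76,"dy":3.25,"dz":0.77,"ax":0,"ay":0,"az":-0.105},{"fingers":1,"dx":1.41,"dy":3.42,"dz":0.77,"ax":0,"ay":0,"az":-0.105},{"fingers":1,"dx":1.05,"dy":3.55,"dz":0.77,"ax":0,"ay":0,"az":-0.105}]}}

```text
clock: 16.4
tcp_pos: [0.6322, 0.1097, 0.1832]
ee_rot: [-0.001, 0.186, 0.982, 0.003]
contact_force: [0.4, 0.2, 0.6]
opening: 0.0852
```

```bash
python3 - <<'E'
from p1 import *
B=np.array([.6537,.217,.16]);RB=Rdown(np.radians(86.5))
plan(B,RB,n=4)
E
```

```text
t 16.4 p [0.6322 0.1097 0.1832] q [-0.139  0.569 -0.166  1.591  0.099  0.99   0.862] F [0.4 0.2 0.6] op 0.0852
hd 68.50903240776803
rows 4 min 3 dist cm 11.2 ang 18.0
dx:0.48 dy:2.69 dz:0.60 ax:0.002 ay:-0.001 az:-0.078
dx:0.27 dy:2.72 dz:0.59 ax:0.002 ay:-0.001 az:-0.078
dx:0.06 dy:2.73 dz:0.59 ax:0.002 ay:-0.001 az:-0.078
dx:-0.16 dy:2.73 dz:0.58 ax:0.002 ay:-0.001 az:-0.078
```

>>> {"name": "step_arm", "arguments": {"steps": [{"fingers":1,"dx":0.48,"dy":2.69,"dz":0.6,"ax":0,"ay":0,"az":-0.078},{"fingers":1,"dx":0.27,"dy":2.72,"dz":0.6,"ax":0,"ay":0,"az":-0.078},{"fingers":1,"dx":0.06,"dy":2.73,"dz":0.6,"ax":0,"ay":0,"az":-0.078},{"fingers":1,"dx":-0.16,"dy":2.6,"dz":0.6,"ax":0,"ay":0,"az":-0.074},{"fingers":1,"dx":0,"dy":0,"dz":1,"ax":0,"ay":0,"az":0},{"fingers":1,"dx":0,"dy":0,"dz":2,"ax":0,"ay":0,"az":0},{"fingers":1,"dx":0,"dy":0,"dz":2,"ax":0,"ay":0,"az":0},{"fingers":1,"dx":0,"dy":0,"dz":1,"ax":0,"ay":0,"az":0},{"fingers":1,"dx":0,"dy":0,"dz":0,"ax":0,"ay":0,"az":0},{"fingers":1,"dx":0,"dy":0,"dz":0,"ax":0,"ay":0,"az":0}]}}

```text
clock: 17.4
tcp_pos: [0.6542, 0.2144, 0.1004]
ee_rot: [-0.001, 0.036, 0.999, 0.003]
contact_force: [-0.1, -0.4, 0.8]
opening: 0.0854
```

```bash
python3 - <<'E'
from p1 import *
import pickle
im,d,P=cap('wrist','w8.png');pickle.dump((im,d,P),open('w8.pkl','wb'))
X,u,v=cloud(P,d)
k=(X[:,2]>.024)&(X[:,2]<.036)&(abs(X[:,0]-.654)<.04)&(abs(X[:,1]-.217)<.04);print('lock cloud',cv2.minAreaRect(X[k][:,:2].astype(np.float32)),np.median(X[k][:,2]))
k=(X[:,2]>.008)&(X[:,2]<.023)&(X[:,0]>.66)&(X[:,0]<.74)&(abs(X[:,1]-.217)<.04);print('bow cloud',X[k].min(0),X[k].max(0))
E
```

```text
t 17.4 p [0.6542 0.2144 0.1004] q [-0.25   0.72  -0.231  1.541  0.185  0.901  0.959] F [-0.1 -0.4  0.8] op 0.0854
hd 85.90597381933907
lock cloud ((0.6537573933601379, 0.21793928742408752), (0.050172436982393265, 0.05019538477063179), 86.43869018554688) 0.029879297344543875
bow cloud [0.68252259 0.19364954 0.01183717] [0.71623568 0.23592779 0.02026104]
```

View pics/w8.png

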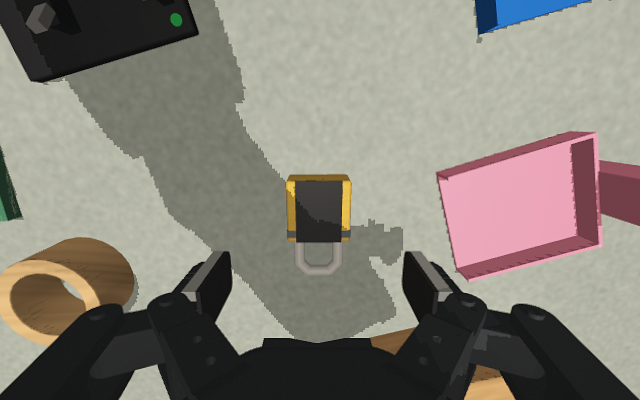

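```bash
python3 - <<'E'
from p1 import *
plan(np.array([.6538,.2179,.006]),Rdown(np.radians(86.44)),n=6)
E
```

```text
t 17.45 p [0.6544 0.2147 0.1009] q [-0.25   0.719 -0.231  1.541  0.185  0.901  0.959] F [ 0.7  1.  -0.3] op 0.0852
hd 85.91390597870488
rows 6 min 3 dist cm 9.5 ang 0.7
dx:0.01 dy:0.04 dz:1.58 ax:0.001 az:-0.002
dx:0.01 dy:0.04 dz:1.58 ax:0.001 az:-0.002
dx:0.01 dy:0.05 dz:1.58 ax:0.001 az:-0.002
dx:0.01 dy:0.05 dz:1.58 ax:0.001 az:-0.002
dx:0.01 dy:0.05 dz:1.58 ax:0.001 az:-0.002
dx:0.01 dy:0.05 dz:1.58 ax:0.001 az:-0.002
```

>>> {"name": "step_arm", "arguments": {"steps": [{"fingers":1,"dx":0.01,"dy":0.05,"dz":2.2,"ax":0.001,"ay":0,"az":-0.002},{"fingers":1,"dx":0.01,"dy":0.05,"dz":2.2,"ax":0.001,"ay":0,"az":-0.002},{"fingers":1,"dx":0.01,"dy":0.05,"dz":2.2,"ax":0.001,"ay":0,"az":-0.002},{"fingers":1,"dx":0.01,"dy":0.05,"dz":1.8,"ax":0.001,"ay":0,"az":-0.002},{"fingers":1,"dx":0.01,"dy":0.05,"dz":1.0,"ax":0.001,"ay":0,"az":-0.002},{"fingers":1,"dx":0,"dy":0.03,"dz":0.1,"ax":0,"ay":0,"az":0},{"fingers":0,"dx":0,"dy":0,"dz":0,"ax":0,"ay":0,"az":0},{"fingers":0,"dx":0,"dy":0,"dz":0,"ax":0,"ay":0,"az":0},{"fingers":0,"dx":0,"dy":0,"dz":0,"ax":0,"ay":0,"az":0},{"fingers":0,"dx":0,"dy":0,"dz":0,"ax":0,"ay":0,"az":0}], "squeeze": 60}}

```text
clock: 18.45
tcp_pos: [0.6542, 0.2181, 0.0064]
ee_rot: [0.0, 0.031, 1.0, 0.001]
contact_force: [-0.0, -1.7, 4.8]
opening: 0.0486
```

```bash
python3 - <<'E'
from p1 import *
p0=np.array(s['tcp_pos']);R0=R
a=p0+[0,0,.1]
b=np.array([.573,-.093,p0[2]+.05]);RB=Rdown(hd+np.radians(13.4+3.56))
plan(a,R0,n=4); plan(b,RB,start=(a,R0),n=10)
E
```

```text
t 18.45 p [0.6542 0.2181 0.0064] q [-0.271  0.831 -0.206  1.598  0.225  0.734  0.93 ] F [-0.  -1.7  4.8] op 0.0486
hd 86.49236728201495
rows 4 min 3 dist cm 10.0 ang 0.0
dy:0.01 dz:-2.50
dy:0.01 dz:-2.50
dy:0.01 dz:-2.50
dy:0.01 dz:-2.50
rows 10 min 8 dist cm 32.5 ang 17.0
dx:0.62 dy:-3.16 dz:0.49 az:-0.030
dx:0.71 dy:-3.14 dz:0.49 az:-0.030
dx:0.81 dy:-3.11 dz:0.49 az:-0.030
dx:0.90 dy:-3.09 dz:0.49 az:-0.030
dx:0.99 dy:-3.06 dz:0.50 az:-0.030
dx:1.08 dy:-3.03 dz:0.50 az:-0.030
dx:1.17 dy:-3.00 dz:0.50 az:-0.030
dx:1.26 dy:-2.96 dz:0.50 az:-0.030
dx:1.34 dy:-2.92 dz:0.50 az:-0.030
dx:1.43 dy:-2.88 dz:0.50 az:-0.030
```

>>> {"name": "step_arm", "arguments": {"steps": [{"fingers":0,"dx":0,"dy":0,"dz":-2,"ax":0,"ay":0,"az":0},{"fingers":0,"dx":0,"dy":0,"dz":-2.5,"ax":0,"ay":0,"az":0},{"fingers":0,"dx":0,"dy":0,"dz":-3,"ax":0,"ay":0,"az":0},{"fingers":0,"dx":0,"dy":0,"dz":-2.5,"ax":0,"ay":0,"az":0},{"fingers":0,"dx":0.62,"dy":-3.16,"dz":0.4,"ax":0,"ay":0,"az":-0.03},{"fingers":0,"dx":0.71,"dy":-3.14,"dz":0.4,"ax":0,"ay":0,"az":-0.03},{"fingers":0,"dx":0.81,"dy":-3.11,"dz":0.4,"ax":0,"ay":0,"az":-0.03},{"fingers":0,"dx":0.9,"dy":-3.09,"dz":0.4,"ax":0,"ay":0,"az":-0.03},{"fingers":0,"dx":0.99,"dy":-3.06,"dz":0.4,"ax":0,"ay":0,"az":-0.03},{"fingers":0,"dx":1.08,"dy":-3.03,"dz":0.4,"ax":0,"ay":0,"az":-0.03}]}}

```text
clock: 19.45
tcp_pos: [0.6044, 0.0298, 0.0809]
ee_rot: [-0.001, -0.06, 0.998, 0.001]
contact_force: [-0.1, 0.4, -2.4]
opening: 0.0491
```

```bash
python3 - <<'E'
from p1 import *
for n,c in [('scene',np.array([[382,362],[369,422],[442,432],[455,371]])/[4.4,4.2]+[180,100]),('side',np.array([[327,320],[248,320],[246,369],[325,370]])/[4,3.5]+[260,60])]:
    q=atz(optics.camera_params(n),c,.006);print(n,q.round(4),q.mean(0))
b=np.array([.573,-.093,.0564]);RB=Rdown(np.radians(86.49+13.4+3.56))
plan(b,RB,n=5)
E
```

```text
t 19.45 p [0.6044 0.0298 0.0809] q [ 0.059  0.647 -0.293  1.789  0.257  0.745  1.323] F [-0.1  0.4 -2.4] op 0.0491
hd 96.89045389431199
scene [[ 0.5497 -0.1276  0.006 ]
 [ 0.605  -0.1128  0.006 ]
 [ 0.5924 -0.0559  0.006 ]
 [ 0.5361 -0.0699  0.006 ]] [ 0.57077918 -0.09156072  0.006     ]
side [[ 0.5478 -0.1301  0.006 ]
 [ 0.6043 -0.1158  0.006 ]
 [ 0.5909 -0.0607  0.006 ]
 [ 0.5357 -0.0735  0.006 ]] [ 0.56967192 -0.09501105  0.006     ]
rows 5 min 3 dist cm 12.9 ang 6.6
dx:0.92 dy:-2.36 dz:0.49 az:-0.023
dx:0.97 dy:-2.34 dz:0.49 az:-0.023
dx:1.02 dy:-2.32 dz:0.49 az:-0.023
dx:1.08 dy:-2.29 dz:0.49 az:-0.023
dx:1.13 dy:-2.27 dz:0.49 az:-0.023
```

>>> {"name": "step_arm", "arguments": {"steps": [{"fingers":0,"dx":0.95,"dy":-2.36,"dz":0.49,"ax":0,"ay":0,"az":-0.025},{"fingers":0,"dx":1.0,"dy":-2.34,"dz":0.49,"ax":0,"ay":0,"az":-0.025},{"fingers":0,"dx":1.05,"dy":-2.32,"dz":0.49,"ax":0,"ay":0,"az":-0.025},{"fingers":0,"dx":1.1,"dy":-2.29,"dz":0.49,"ax":0,"ay":0,"az":-0.025},{"fingers":0,"dx":1.15,"dy":-2.0,"dz":0.49,"ax":0,"ay":0,"az":-0.025},{"fingers":0,"dx":0,"dy":0,"dz":0.5,"ax":0,"ay":0,"az":0},{"fingers":0,"dx":0,"dy":0,"dz":0.5,"ax":0,"ay":0,"az":0},{"fingers":0,"dx":0,"dy":0,"dz":0,"ax":0,"ay":0,"az":0},{"fingers":0,"dx":0,"dy":0,"dz":0,"ax":0,"ay":0,"az":0},{"fingers":0,"dx":0,"dy":0,"dz":0,"ax":0,"ay":0,"az":0}]}}

```text
clock: 20.45
tcp_pos: [0.5723, -0.0883, 0.0463]
ee_rot: [-0.001, -0.122, 0.992, 0.001]
contact_force: [0.3, -0.0, -3.0]
opening: 0.0491
```

```bash
python3 - <<'E'
from p1 import *
b=np.array([.571,-.0932,.0124+.003]);RB=Rdown(np.radians(103.95))
plan(b,RB,n=5)
im2,d2,P2=cap('side');im3,d3,P3=cap('scene');im,d,P=cap('wrist','w9.png')
a=cv2.resize(im2[110:190,290:370],None,fx=5,fy=5,interpolation=cv2.INTER_CUBIC);c=cv2.resize(im3[150:230,240:320],None,fx=5,fy=5,interpolation=cv2.INTER_CUBIC);cv2.imwrite('pics/t9.png',np.hstack([a,c])[:,:,::-1])
E
```

```text
t 20.45 p [ 0.5723 -0.0883  0.0463] q [ 0.279  0.67  -0.321  1.882  0.33   0.642  1.573] F [ 0.3 -0.  -3. ] op 0.0491
hd 104.05828848039174
rows 5 min 1 dist cm 3.1 ang 0.2
dx:0.05 dy:-0.09 dz:0.62
dx:0.05 dy:-0.09 dz:0.62
dx:0.05 dy:-0.09 dz:0.62
dx:0.05 dy:-0.09 dz:0.62
dx:0.05 dy:-0.09 dz:0.62
```

View pics/t9.png

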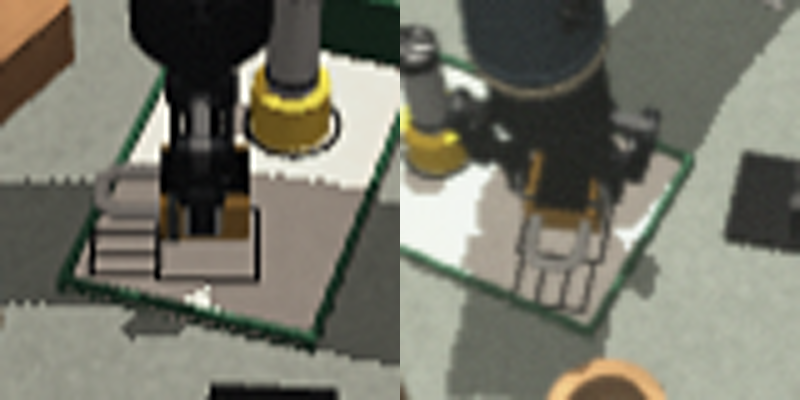

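View pics/w9.png

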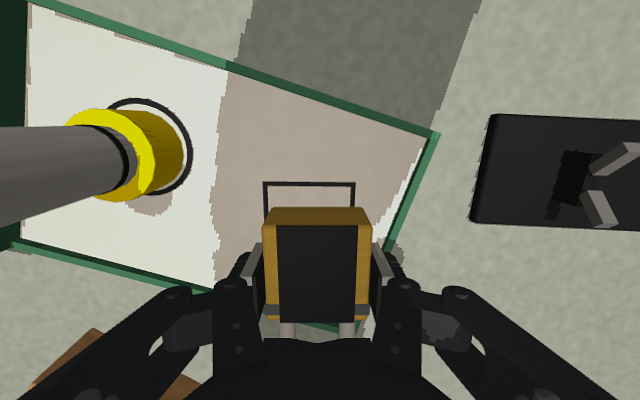

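>>> {"name": "step_arm", "arguments": {"steps": [{"fingers":0,"dx":0.05,"dy":-0.09,"dz":0.62,"ax":0,"ay":0,"az":0},{"fingers":0,"dx":0.05,"dy":-0.09,"dz":0.62,"ax":0,"ay":0,"az":0},{"fingers":0,"dx":0.05,"dy":-0.09,"dz":0.62,"ax":0,"ay":0,"az":0},{"fingers":0,"dx":0.05,"dy":-0.09,"dz":0.62,"ax":0,"ay":0,"az":0},{"fingers":0,"dx":0.05,"dy":-0.09,"dz":0.62,"ax":0,"ay":0,"az":0},{"fingers":0,"dx":0,"dy":0,"dz":0,"ax":0,"ay":0,"az":0},{"fingers":0,"dx":0,"dy":0,"dz":0,"ax":0,"ay":0,"az":0},{"fingers":0,"dx":0,"dy":0,"dz":0,"ax":0,"ay":0,"az":0},{"fingers":0,"dx":0,"dy":0,"dz":0,"ax":0,"ay":0,"az":0},{"fingers":0,"dx":0,"dy":0,"dz":0,"ax":0,"ay":0,"az":0}]}}

```text
clock: 21.6
tcp_pos: [0.5707, -0.0942, 0.0153]
ee_rot: [-0.001, -0.122, 0.993, 0.001]
contact_force: [0.3, 0.2, -3.5]
opening: 0.0487
```

```bash
cat > look9.py <<'E'
from p1 import *
import sys
b=np.array([.571,-.0932,.0124]);RB=Rdown(np.radians(103.95))
plan(b,RB,n=1)
im2,d2,P2=cap('side');im3,d3,P3=cap('scene');im,d,P=cap('wrist')
a=cv2.resize(im2[110:190,290:370],None,fx=5,fy=5,interpolation=cv2.INTER_CUBIC);c=cv2.resize(im3[150:230,240:320],None,fx=5,fy=5,interpolation=cv2.INTER_CUBIC);w=cv2.resize(im[150:350,160:480],None,fx=1.25,fy=1,interpolation=cv2.INTER_AREA)
o=np.zeros((600,800,3),np.uint8);o[:400]=np.hstack([a,c]);o[400:,:400]=w
cv2.imwrite('pics/'+sys.argv[1],o[:,:,::-1])
E
python3 look9.py t10.png
```

```text
t 21.6 p [ 0.5707 -0.0942  0.0153] q [ 0.273  0.714 -0.297  1.903  0.356  0.578  1.559] F [ 0.3  0.2 -3.5] op 0.0487
hd 103.98516563482336
rows 1 min 1 dist cm 0.3 ang 0.1
dx:-0.05 dy:0.09 dz:0.29 ax:0.002 ay:-0.001 az:0.001
```

View pics/t10.png

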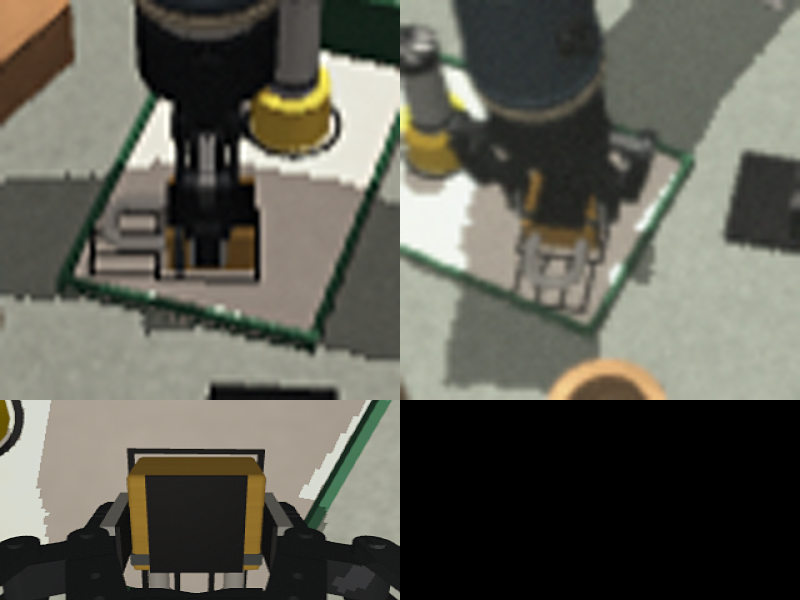

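>>> {"name": "step_arm", "arguments": {"steps": [{"fingers":0,"dx":0,"dy":0.15,"dz":0.1,"ax":0,"ay":0,"az":0},{"fingers":0,"dx":0,"dy":0,"dz":0.1,"ax":0,"ay":0,"az":0},{"fingers":0,"dx":0,"dy":0,"dz":0,"ax":0,"ay":0,"az":0},{"fingers":0,"dx":0,"dy":0,"dz":0.06,"ax":0,"ay":0,"az":0},{"fingers":0,"dx":0,"dy":0,"dz":0,"ax":0,"ay":0,"az":0},{"fingers":0,"dx":0,"dy":0,"dz":0.06,"ax":0,"ay":0,"az":0},{"fingers":0,"dx":0,"dy":0,"dz":0,"ax":0,"ay":0,"az":0},{"fingers":0,"dx":0,"dy":0,"dz":0.06,"ax":0,"ay":0,"az":0},{"fingers":0,"dx":0,"dy":0,"dz":0,"ax":0,"ay":0,"az":0},{"fingers":0,"dx":0,"dy":0,"dz":0,"ax":0,"ay":0,"az":0}]}}

```text
clock: 22.75
tcp_pos: [0.5702, -0.0927, 0.0124]
ee_rot: [-0.001, -0.122, 0.993, 0.001]
contact_force: [-3.8, 0.7, 12.5]
opening: 0.049
```

>>> {"name": "step_arm", "arguments": {"steps": [{"fingers":0,"dx":0,"dy":0,"dz":-0.05,"ax":0,"ay":0,"az":0},{"fingers":0.68,"dx":0,"dy":0,"dz":0,"ax":0,"ay":0,"az":0},{"fingers":0.75,"dx":0,"dy":0,"dz":0,"ax":0,"ay":0,"az":0},{"fingers":0.75,"dx":0,"dy":0,"dz":0,"ax":0,"ay":0,"az":0},{"fingers":0.75,"dx":0,"dy":0,"dz":-1,"ax":0,"ay":0,"az":0},{"fingers":0.75,"dx":0,"dy":0,"dz":-2,"ax":0,"ay":0,"az":0},{"fingers":0.75,"dx":0,"dy":0,"dz":-3,"ax":0,"ay":0,"az":0},{"fingers":0.75,"dx":0,"dy":0,"dz":-4,"ax":0,"ay":0,"az":0},{"fingers":0.75,"dx":0,"dy":0,"dz":-4.5,"ax":0,"ay":0,"az":0},{"fingers":1,"dx":0,"dy":0,"dz":-4.5,"ax":0,"ay":0,"az":0}]}}

```text
clock: 23.75
tcp_pos: [0.5701, -0.0929, 0.2041]
ee_rot: [-0.001, -0.122, 0.993, 0.001]
contact_force: [1.1, -0.2, 0.7]
opening: 0.0762
```

```bash
python3 look9.py t11.png; python3 - <<'E'
from h import *
import pickle
im,d,P=cap('wrist','w11.png');X,u,v=cloud(P,d)
k=(X[:,2]>.029)&(X[:,2]<.043)&(abs(X[:,0]-.571)<.04)&(abs(X[:,1]+.093)<.04);print('lock cloud',cv2.minAreaRect(X[k][:,:2].astype(np.float32)),np.median(X[k][:,2]))
im,d,P=cap('scene');X,u,v=cloud(P,d);pickle.dump((im,d,P),open('s11.pkl','wb'))
c=im[v,u].astype(int)
k=(X[:,0]>.37)&(X[:,0]<.56)&(X[:,1]>.32)&(X[:,1]<.46)&(c[:,2]>c[:,0]+40)&(X[:,2]>.015);print('dish walls',cv2.minAreaRect(X[k&(X[:,2]<.035)][:,:2].astype(np.float32)),'post',X[k&(X[:,2]>.06)].mean(0),cv2.minAreaRect(X[k&(X[:,2]>.068)][:,:2].astype(np.float32)))
E
```

```text
t 23.75 p [ 0.5701 -0.0929  0.2041] q [ 0.35   0.477 -0.404  1.728  0.216  0.983  1.681] F [ 1.1 -0.2  0.7] op 0.0762
hd 104.00258741715322
rows 1 min 5 dist cm 19.2 ang 0.2
dx:-0.11 dy:-0.10 dz:19.17 ax:0.002 ay:-0.001 az:0.001
lock cloud ((0.5702071189880371, -0.09163007885217667), (0.05009440332651138, 0.049862753599882126), 13.460659980773926) 0.03595806895624017
dish walls ((0.4666002094745636, 0.38043686747550964), (0.11201615631580353, 0.09433724731206894), 11.663030624389648) post [0.4083487  0.36739426 0.07293829] ((0.40712404251098633, 0.3683404326438904), (0.022536247968673706, 0.031411536037921906), 13.758549690246582)
```

View pics/t11.png

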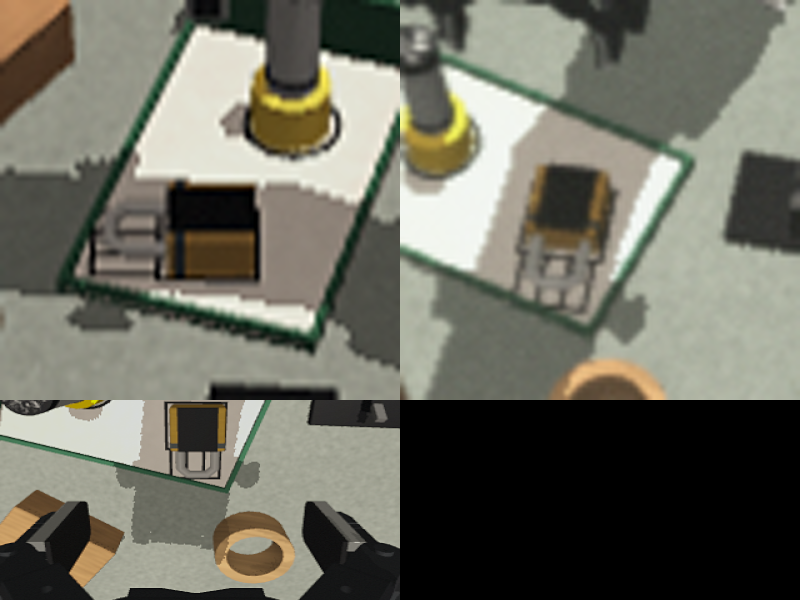

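View pics/w11.png

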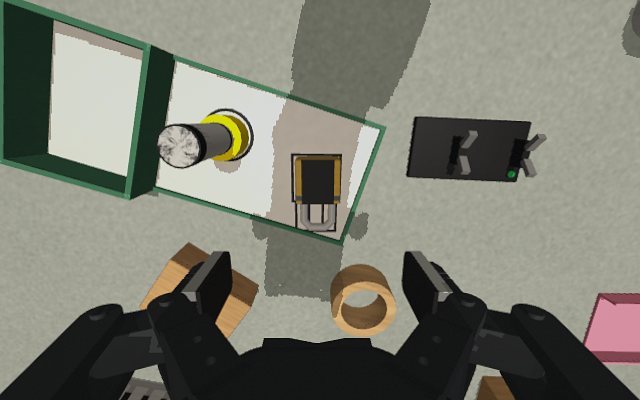

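```bash
python3 - <<'E'
from p1 import *
plan(np.array([.400,.366,.19]),Rdown(np.radians(102)),n=12)
E
```

```text
t 24.0 p [ 0.5702 -0.0932  0.2019] q [ 0.349  0.479 -0.402  1.731  0.218  0.978  1.679] F [-0.7 -0.3  0.3] op 0.0853
hd 103.97456746056504
rows 12 min 11 dist cm 49.0 ang 2.0
dx:0.45 dy:4.06 dz:0.11 az:0.003
dx:0.46 dy:4.05 dz:0.11 az:0.003
dx:0.48 dy:4.05 dz:0.11 az:0.003
dx:0.49 dy:4.05 dz:0.11 az:0.003
dx:0.50 dy:4.05 dz:0.10 az:0.003
dx:0.51 dy:4.05 dz:0.10 az:0.003
dx:0.52 dy:4.05 dz:0.10 az:0.003
dx:0.53 dy:4.05 dz:0.10 az:0.003
dx:0.54 dy:4.04 dz:0.10 az:0.003
dx:0.56 dy:4.04 dz:0.10 az:0.003
dx:0.57 dy:4.04 dz:0.10 az:0.003
dx:0.58 dy:4.04 dz:0.10 az:0.003
```

>>> {"name": "step_arm", "arguments": {"steps": [{"fingers":1,"dx":0.5,"dy":4.5,"dz":0.1,"ax":0,"ay":0,"az":0.003},{"fingers":1,"dx":0.5,"dy":4.8,"dz":0.1,"ax":0,"ay":0,"az":0.003},{"fingers":1,"dx":0.6,"dy":4.8,"dz":0.1,"ax":0,"ay":0,"az":0.003},{"fingers":1,"dx":0.6,"dy":4.8,"dz":0.1,"ax":0,"ay":0,"az":0.003},{"fingers":1,"dx":0.6,"dy":4.8,"dz":0.1,"ax":0,"ay":0,"az":0.003},{"fingers":1,"dx":0.6,"dy":4.8,"dz":0.1,"ax":0,"ay":0,"az":0.003},{"fingers":1,"dx":0.6,"dy":4.8,"dz":0.1,"ax":0,"ay":0,"az":0.003},{"fingers":1,"dx":0.7,"dy":4.8,"dz":0.1,"ax":0,"ay":0,"az":0.003},{"fingers":1,"dx":0.7,"dy":4.8,"dz":0.1,"ax":0,"ay":0,"az":0.003},{"fingers":1,"dx":0.7,"dy":4.5,"dz":0.1,"ax":0,"ay":0,"az":0.003}]}}

```text
clock: 25.0
tcp_pos: [0.401, 0.3559, 0.1915]
ee_rot: [-0.002, -0.107, 0.994, 0.0]
contact_force: [1.5, -0.0, -0.1]
opening: 0.0856
```

```bash
python3 - <<'E'
from p1 import *
im,d,P=cap('wrist','w12.png');X,u,v=cloud(P,d);c=im[v,u].astype(int);print(observe()['tcp_pos'])
k=(X[:,0]>.35)&(X[:,0]<.58)&(X[:,1]>.28)&(X[:,1]<.48)&(c[:,2]>c[:,0]+40)
w=X[k&(X[:,2]>.018)&(X[:,2]<.03)];p=X[k&(X[:,2]>.069)&(X[:,2]<.085)]
print('walls',len(w),cv2.minAreaRect(w[:,:2].astype(np.float32)));print('post',len(p),p.mean(0),cv2.minAreaRect(p[:,:2].astype(np.float32)))
f=X[k&(X[:,2]<.03)];print('all',cv2.minAreaRect(f[:,:2].astype(np.float32)))
E
```

```text
t 25.0 p [0.401  0.3559 0.1915] q [-0.485  0.44  -0.47   1.846  0.242  0.915  0.72 ] F [ 1.5 -0.  -0.1] op 0.0856
hd 102.29621736806821
[0.39657773 0.36428622 0.19188546]
walls 797 ((0.4602150022983551, 0.380226194858551), (0.12846584618091583, 0.09612265229225159), 11.38404369354248)
post 825 [0.40646858 0.36902711 0.07410106] ((0.40699902176856995, 0.3695647716522217), (0.02024685963988304, 0.0359216183423996), 11.835315704345703)
all ((0.4425255060195923, 0.4114939272403717), (0.1524064987897873, 0.17010894417762756), 11.371208190917969)
```

View pics/w12.png

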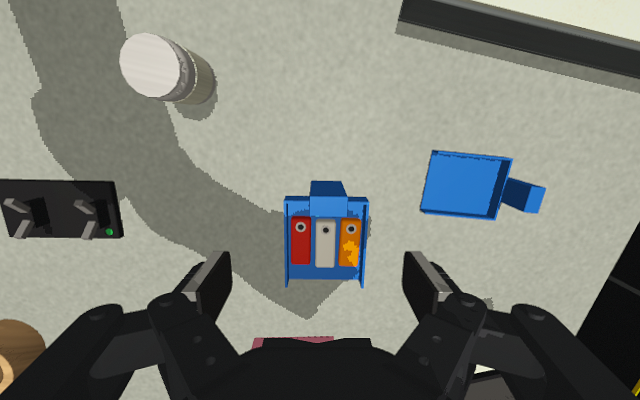

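```bash
python3 - <<'E'
from p1 import *
plan(np.array([.407,.3695,.035]),Rdown(np.radians(101.6)),n=6)
E
```

```text
t 25.05 p [0.3966 0.3643 0.1919] q [-0.493  0.443 -0.478  1.842  0.24   0.914  0.715] F [-2.9  8.3  1. ] op 0.0854
hd 102.77397396550418
rows 6 min 4 dist cm 15.7 ang 1.3
dx:-0.20 dy:0.03 dz:2.61 ax:0.001 ay:-0.001 az:0.003
dx:-0.20 dy:0.03 dz:2.61 ax:0.001 ay:-0.001 az:0.003
dx:-0.20 dy:0.03 dz:2.61 ax:0.001 ay:-0.001 az:0.003
dx:-0.19 dy:0.04 dz:2.61 ax:0.001 ay:-0.001 az:0.003
dx:-0.19 dy:0.04 dz:2.61 ax:0.001 ay:-0.001 az:0.003
dx:-0.19 dy:0.05 dz:2.61 ax:0.001 ay:-0.001 az:0.003
```

>>> {"name": "step_arm", "arguments": {"steps": [{"fingers":1,"dx":-0.2,"dy":0,"dz":2,"ax":0,"ay":0,"az":0.003},{"fingers":1,"dx":-0.2,"dy":0,"dz":2.6,"ax":0,"ay":0,"az":0.003},{"fingers":1,"dx":-0.2,"dy":0,"dz":2.6,"ax":0,"ay":0,"az":0.003},{"fingers":1,"dx":-0.2,"dy":0,"dz":2,"ax":0,"ay":0,"az":0.003},{"fingers":1,"dx":-0.1,"dy":0,"dz":1,"ax":0,"ay":0,"az":0.003},{"fingers":1,"dx":0,"dy":0,"dz":0,"ax":0,"ay":0,"az":0},{"fingers":1,"dx":0,"dy":0,"dz":0,"ax":0,"ay":0,"az":0},{"fingers":1,"dx":0,"dy":0,"dz":0,"ax":0,"ay":0,"az":0},{"fingers":1,"dx":0,"dy":0,"dz":0,"ax":0,"ay":0,"az":0},{"fingers":1,"dx":0,"dy":0,"dz":0,"ax":0,"ay":0,"az":0}]}}

```text
clock: 26.05
tcp_pos: [0.4117, 0.3567, 0.0915]
ee_rot: [-0.0, -0.099, 0.995, 0.001]
contact_force: [-1.0, -0.5, 0.4]
opening: 0.0854
```

```bash
python3 - <<'E'
from p1 import *
im,d,P=cap('wrist','w13.png');X,u,v=cloud(P,d);c=im[v,u].astype(int)
k=(X[:,0]>.35)&(X[:,0]<.58)&(X[:,1]>.28)&(X[:,1]<.48)&(c[:,2]>c[:,0]+40)
p=X[k&(X[:,2]>.071)&(X[:,2]<.085)]
print('post',len(p),cv2.minAreaRect(p[:,:2].astype(np.float32)))
plan(np.array([.407,.3695,.035]),Rdown(np.radians(101.6)),n=3)
E
```

```text
t 26.05 p [0.4117 0.3567 0.0915] q [-0.528  0.575 -0.405  1.938  0.338  0.694  0.633] F [-1.  -0.5  0.4] op 0.0854
hd 101.40333400628478
post 1905 ((0.4070320129394531, 0.3695605993270874), (0.020490646362304688, 0.03596092015504837), 11.284229278564453)
rows 3 min 2 dist cm 5.8 ang 0.2
dx:0.06 dy:0.44 dz:1.88 ax:0.001 az:-0.001
dx:0.06 dy:0.45 dz:1.88 ax:0.001 az:-0.001
dx:0.06 dy:0.45 dz:1.88 ax:0.001 az:-0.001
```

>>> {"name": "step_arm", "arguments": {"steps": [{"fingers":1,"dx":0.06,"dy":0.65,"dz":1.0,"ax":0,"ay":0,"az":0},{"fingers":1,"dx":0.06,"dy":0.65,"dz":1.6,"ax":0,"ay":0,"az":0},{"fingers":1,"dx":0.06,"dy":0.04,"dz":1.8,"ax":0,"ay":0,"az":0},{"fingers":1,"dx":0,"dy":0,"dz":1.25,"ax":0,"ay":0,"az":0},{"fingers":1,"dx":0,"dy":0,"dz":0,"ax":0,"ay":0,"az":0},{"fingers":1,"dx":0,"dy":0,"dz":0,"ax":0,"ay":0,"az":0},{"fingers":0,"dx":0,"dy":0,"dz":0,"ax":0,"ay":0,"az":0},{"fingers":0,"dx":0,"dy":0,"dz":0,"ax":0,"ay":0,"az":0},{"fingers":0,"dx":0,"dy":0,"dz":0,"ax":0,"ay":0,"az":0},{"fingers":0,"dx":0,"dy":0,"dz":0,"ax":0,"ay":0,"az":0}], "squeeze": 90}}

```text
clock: 27.1
tcp_pos: [0.4072, 0.3695, 0.0351]
ee_rot: [-0.0, -0.099, 0.995, 0.001]
contact_force: [-0.1, -1.1, 2.1]
opening: 0.0351
```

```bash
cat > pour.py <<'E'
from h import *
s=log();R=q2R(s['ee_rot']);p=np.array(s['tcp_pos'])
import json,os
if not os.path.exists('grip.json'):
    # dish frame in tool at grasp
    dx=dirh(11.6);Rd=Ro.from_matrix(np.c_[dx,np.cross(up,dx),up]);grip=np.array([.407,.3695,.055])
    json.dump([list((R.inv()*Rd).as_quat()),list(R.inv().apply(grip-p))],open('grip.json','w'))
q,t=json.load(open('grip.json'));Rtd=Ro.from_quat(q);t=np.array(t)
def tool_for(gripp,Rd):
    Rt=Rd*Rtd.inv();return gripp-Rt.apply(t),Rt
def dish(head,s):
    "dish rotation: heading deg, mouth-down slope deg"
    a=np.radians(s);h=dirh(head);dx=h*np.cos(a)-up*np.sin(a);dz=h*np.sin(a)+up*np.cos(a)
    return Ro.from_matrix(np.c_[dx,np.cross(dz,dx),dz])
def by_mouth(m,head,s):
    Rd=dish(head,s);return tool_for(np.array(m)-Rd.apply([.119,0,-.051]),Rd)
def now():
    Rd=R*Rtd;g=p+R.apply(t);x=Rd.apply([1,0,0]);print('dish head',np.degrees(np.arctan2(x[1],x[0])).round(1),'slope',np.degrees(-np.arcsin(x[2])).round(1),'roll',np.degrees(np.arcsin(Rd.apply([0,1,0])[2])).round(1),'grip',g.round(4),'mouth',(g+Rd.apply([.119,0,-.051])).round(4))
E
python3 - <<'E'
from pour import *
now()
a=p+[0,0,.16]
plan(a,R,n=5)
P2,R2=by_mouth([.547,-.315,.20],-92,0)
plan(P2,R2,start=(a,R),n=20)
from kin import ik
for m,sl in [([.547,-.315,.2],0),([.547,-.315,.11],25),([.547,-.315,.09],40),([.547,-.315,.08],55)]:
    a,b=by_mouth(m,-92,sl);print(sl,a.round(3),[ (x[0].round(2),round(x[1],3)) for x in [ik(a,b,np.array([.7,.9,-.1,1.4,-.5,1.2,.9]))]])
E
```

```text
t 27.1 p [0.4072 0.3695 0.0351] q [-0.589  0.661 -0.353  1.968  0.395  0.578  0.562] F [-0.1 -1.1  2.1] op 0.0351
dish head 11.6 slope -0.0 roll -0.0 grip [0.407  0.3695 0.055 ] mouth [0.5236 0.3934 0.004 ]
rows 5 min 4 dist cm 16.0 ang 0.0
dx:0.00 dy:0.01 dz:-3.20
dx:0.00 dy:0.01 dz:-3.20
dx:0.00 dy:0.01 dz:-3.20
dx:0.00 dy:0.01 dz:-3.20
dx:0.00 dy:0.01 dz:-3.20
rows 20 min 13 dist cm 58.5 ang 103.6
dx:-0.15 dy:-2.91 dz:-0.19 az:0.090
dx:-0.41 dy:-2.89 dz:-0.19 az:0.090
dx:-0.67 dy:-2.84 dz:-0.19 az:0.090
dx:-0.92 dy:-2.77 dz:-0.19 az:0.090
dx:-1.17 dy:-2.67 dz:-0.19 az:0.090
dx:-1.41 dy:-2.56 dz:-0.19 az:0.090
dx:-1.63 dy:-2.42 dz:-0.19 az:0.090
dx:-1.84 dy:-2.26 dz:-0.19 az:0.090
dx:-2.04 dy:-2.09 dz:-0.19 az:0.090
dx:-2.22 dy:-1.89 dz:-0.19 az:0.090
dx:-2.38 dy:-1.69 dz:-0.19 az:0.090
dx:-2.52 dy:-1.46 dz:-0.19 az:0.090
dx:-2.65 dy:-1.23 dz:-0.18 az:0.090
dx:-2.75 dy:-0.99 dz:-0.18 az:0.090
dx:-2.82 dy:-0.73 dz:-0.18 az:0.090
dx:-2.88 dy:-0.48 dz:-0.18 az:0.090
dx:-2.91 dy:-0.21 dz:-0.18 az:0.090
dx:-2.92 dy:0.05 dz:-0.18 az:0.090
dx:-2.90 dy:0.31 dz:-0.18 az:0.090
dx:-2.86 dy:0.57 dz:-0.18 az:0.090
0 [ 0.551 -0.196  0.231] [(array([ 0.18,  0.44,  0.13,  1.7 , -0.07,  1.  ,  0.29]), np.float64(0.0))]
25 [ 0.55  -0.22   0.188] [(array([ 0.55,  0.62, -0.01,  1.59, -0.38,  1.2 ,  0.68]), np.float64(0.0))]
40 [ 0.549 -0.244  0.19 ] [(array([ 0.71,  0.76, -0.09,  1.45, -0.47,  1.43,  0.78]), np.float64(0.0))]
55 [ 0.548 -0.272  0.195] [(array([ 0.83,  0.92, -0.15,  1.28, -0.54,  1.66,  0.81]), np.float64(0.0))]
```

>>> {"name": "step_arm", "arguments": {"steps": [{"fingers":0,"dx":0,"dy":0,"dz":-1.5,"ax":0,"ay":0,"az":0},{"fingers":0,"dx":0,"dy":0,"dz":-3,"ax":0,"ay":0,"az":0},{"fingers":0,"dx":0,"dy":0,"dz":-4,"ax":0,"ay":0,"az":0},{"fingers":0,"dx":0,"dy":0,"dz":-4,"ax":0,"ay":0,"az":0},{"fingers":0,"dx":0,"dy":-1,"dz":-3,"ax":0,"ay":0,"az":0.03},{"fingers":0,"dx":-0.1,"dy":-1.5,"dz":-1.5,"ax":0,"ay":0,"az":0.05},{"fingers":0,"dx":-0.2,"dy":-2.2,"dz":-0.2,"ax":0,"ay":0,"az":0.08},{"fingers":0,"dx":-0.4,"dy":-2.9,"dz":-0.2,"ax":0,"ay":0,"az":0.09},{"fingers":0,"dx":-0.67,"dy":-2.84,"dz":-0.2,"ax":0,"ay":0,"az":0.09},{"fingers":0,"dx":-0.92,"dy":-2.77,"dz":-0.2,"ax":0,"ay":0,"az":0.09}]}}

```text
clock: 28.1
tcp_pos: [0.4324, 0.2331, 0.2102]
ee_rot: [-0.002, 0.12, 0.993, -0.001]
contact_force: [1.4, -0.4, -2.3]
opening: 0.0351
```

```bash
python3 - <<'E'
from pour import *
now()
P2,R2=by_mouth([.547,-.315,.20],-92,0)
plan(P2,R2,n=15)
E
```

```text
t 28.1 p [0.4324 0.2331 0.2102] q [-0.327  0.343 -0.353  1.928  0.146  0.899  0.579] F [ 1.4 -0.4 -2.3] op 0.0351
dish head -13.5 slope 0.2 roll -0.2 grip [0.4323 0.2332 0.2301] mouth [0.5478 0.2053 0.1787]
rows 15 min 10 dist cm 44.6 ang 78.5
dx:-1.45 dy:-2.59 dz:-0.14 az:0.091
dx:-1.68 dy:-2.45 dz:-0.14 az:0.091
dx:-1.89 dy:-2.29 dz:-0.14 az:0.091
dx:-2.10 dy:-2.10 dz:-0.14 az:0.091
dx:-2.28 dy:-1.90 dz:-0.14 az:0.091
dx:-2.44 dy:-1.69 dz:-0.14 az:0.091
dx:-2.59 dy:-1.46 dz:-0.14 az:0.091
dx:-2.71 dy:-1.22 dz:-0.14 az:0.091
dx:-2.81 dy:-0.96 dz:-0.14 az:0.091
dx:-2.88 dy:-0.70 dz:-0.14 az:0.091
dx:-2.94 dy:-0.44 dz:-0.14 az:0.091
dx:-2.96 dy:-0.17 dz:-0.14 az:0.091
dx:-2.97 dy:0.10 dz:-0.14 az:0.091
dx:-2.95 dy:0.37 dz:-0.14 az:0.091
dx:-2.90 dy:0.64 dz:-0.14 az:0.091
```

>>> {"name": "step_arm", "arguments": {"steps": [{"fingers":0,"dx":-1.45,"dy":-2.59,"dz":-0.14,"ax":0,"ay":0,"az":0.091},{"fingers":0,"dx":-1.68,"dy":-2.45,"dz":-0.14,"ax":0,"ay":0,"az":0.091},{"fingers":0,"dx":-1.89,"dy":-2.29,"dz":-0.14,"ax":0,"ay":0,"az":0.091},{"fingers":0,"dx":-2.1,"dy":-2.1,"dz":-0.14,"ax":0,"ay":0,"az":0.091},{"fingers":0,"dx":-2.28,"dy":-1.9,"dz":-0.14,"ax":0,"ay":0,"az":0.091},{"fingers":0,"dx":-2.44,"dy":-1.69,"dz":-0.14,"ax":0,"ay":0,"az":0.091},{"fingers":0,"dx":-2.59,"dy":-1.46,"dz":-0.14,"ax":0,"ay":0,"az":0.091},{"fingers":0,"dx":-2.71,"dy":-1.22,"dz":-0.14,"ax":0,"ay":0,"az":0.091},{"fingers":0,"dx":-2.81,"dy":-0.96,"dz":-0.14,"ax":0,"ay":0,"az":0.091},{"fingers":0,"dx":-2.88,"dy":-0.7,"dz":-0.14,"ax":0,"ay":0,"az":0.091}]}}

```text
clock: 29.1
tcp_pos: [0.5133, -0.0516, 0.2235]
ee_rot: [-0.003, 0.544, 0.839, -0.001]
contact_force: [0.3, -0.2, -2.1]
opening: 0.0351
```

```bash
python3 - <<'E'
from pour import *
now()
P2,R2=by_mouth([.547,-.315,.20],-92,0)
plan(P2,R2,n=6)
E
```

```text
t 29.1 p [ 0.5133 -0.0516  0.2235] q [ 0.045  0.351 -0.048  1.858  0.019  0.938  0.409] F [ 0.3 -0.2 -2.1] op 0.0351
dish head -65.7 slope 0.1 roll -0.4 grip [ 0.5134 -0.0514  0.2434] mouth [ 0.5621 -0.1599  0.1921]
rows 6 min 4 dist cm 15.0 ang 26.3
dx:-2.46 dy:-0.41 dz:-0.13 ax:-0.001 az:0.077
dx:-2.48 dy:-0.22 dz:-0.13 ax:-0.001 az:0.077
dx:-2.49 dy:-0.03 dz:-0.13 ax:-0.001 az:0.077
dx:-2.49 dy:0.16 dz:-0.13 ax:-0.001 az:0.077
dx:-2.47 dy:0.35 dz:-0.13 ax:-0.001 az:0.077
dx:-2.43 dy:0.54 dz:-0.13 ax:-0.001 az:0.077
```

>>> {"name": "step_arm", "arguments": {"steps": [{"fingers":0,"dx":-2.46,"dy":-0.41,"dz":-0.13,"ax":0,"ay":0,"az":0.077},{"fingers":0,"dx":-2.48,"dy":-0.22,"dz":-0.13,"ax":0,"ay":0,"az":0.077},{"fingers":0,"dx":-2.49,"dy":-0.03,"dz":-0.13,"ax":0,"ay":0,"az":0.077},{"fingers":0,"dx":-2.4,"dy":0.16,"dz":-0.13,"ax":0,"ay":0,"az":0.077},{"fingers":0,"dx":-2.0,"dy":0.3,"dz":-0.13,"ax":0,"ay":0,"az":0.07},{"fingers":0,"dx":-1.5,"dy":0.3,"dz":-0.13,"ax":0,"ay":0,"az":0.05},{"fingers":0,"dx":-0.9,"dy":0.25,"dz":0,"ax":0,"ay":0,"az":0.03},{"fingers":0,"dx":-0.4,"dy":0.1,"dz":0,"ax":0,"ay":0,"az":0.01},{"fingers":0,"dx":0,"dy":0,"dz":0,"ax":0,"ay":0,"az":0},{"fingers":0,"dx":0,"dy":0,"dz":0,"ax":0,"ay":0,"az":0}]}}

```text
clock: 30.1
tcp_pos: [0.5535, -0.1902, 0.2328]
ee_rot: [-0.002, 0.72, 0.694, 0.0]
contact_force: [0.1, -0.3, -2.7]
opening: 0.0352
```

```bash
python3 - <<'E'
from pour import *
now()
start=(p,R)
for m,sl,n in [([.547,-.318,.12],24,5),([.547,-.318,.10],42,6)]:
    a,b=by_mouth(m,-92,sl);plan(a,b,n=n,start=start);start=(a,b)
im2,d2,P2=cap('side');im3,d3,P3=cap('scene')
a=cv2.resize(im2[40:190,270:420],None,fx=2.66,fy=2.66,interpolation=cv2.INTER_CUBIC)[:399,:399];c=cv2.resize(im3[90:240,160:310],None,fx=2.66,fy=2.66,interpolation=cv2.INTER_CUBIC)[:399,:399];cv2.imwrite('pics/t14.png',np.hstack([a,c])[:,:,::-1])
E
```

```text
t 30.1 p [ 0.5535 -0.1902  0.2328] q [ 0.189  0.443  0.095  1.681 -0.05   1.023  0.265] F [ 0.1 -0.3 -2.7] op 0.0352
dish head -91.9 slope 0.1 roll -0.3 grip [ 0.5536 -0.19    0.2527] mouth [ 0.5495 -0.3089  0.2015]
rows 5 min 3 dist cm 4.8 ang 23.9
dx:-0.64 dy:-0.04 dz:0.72 ax:-0.001 ay:0.083
dx:-0.70 dy:-0.04 dz:0.66 ax:-0.001 ay:0.083
dx:-0.75 dy:-0.04 dz:0.60 ax:-0.001 ay:0.083
dx:-0.80 dy:-0.04 dz:0.54 ax:-0.001 ay:0.083
dx:-0.84 dy:-0.04 dz:0.47 ax:-0.001 ay:0.083
rows 6 min 3 dist cm 2.9 ang 18.0
dx:-0.39 dy:0.00 dz:-0.28 ay:0.052
dx:-0.38 dy:0.00 dz:-0.30 ay:0.052
dx:-0.36 dy:0.00 dz:-0.32 ay:0.052
dx:-0.34 dy:0.00 dz:-0.34 ay:0.052
dx:-0.33 dy:0.00 dz:-0.36 ay:0.052
dx:-0.31 dy:0.00 dz:-0.37 ay:0.052
```

View pics/t14.png

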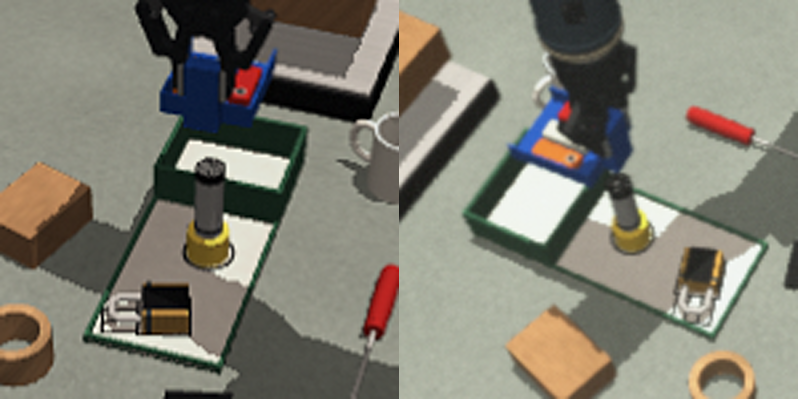

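>>> {"name": "step_arm", "arguments": {"steps": [{"fingers":0,"dx":-0.64,"dy":-0.04,"dz":0.72,"ax":0,"ay":0.083,"az":0},{"fingers":0,"dx":-0.7,"dy":-0.04,"dz":0.66,"ax":0,"ay":0.083,"az":0},{"fingers":0,"dx":-0.75,"dy":-0.04,"dz":0.6,"ax":0,"ay":0.083,"az":0},{"fingers":0,"dx":-0.8,"dy":-0.04,"dz":0.54,"ax":0,"ay":0.083,"az":0},{"fingers":0,"dx":-0.84,"dy":-0.04,"dz":0.47,"ax":0,"ay":0.075,"az":0},{"fingers":0,"dx":0,"dy":0,"dz":0,"ax":0,"ay":0,"az":0},{"fingers":0,"dx":0,"dy":0,"dz":0,"ax":0,"ay":0,"az":0},{"fingers":0,"dx":-0.2,"dy":0,"dz":-0.16,"ax":0,"ay":0.03,"az":0},{"fingers":0,"dx":-0.2,"dy":0,"dz":-0.16,"ax":0,"ay":0.03,"az":0},{"fingers":0,"dx":-0.2,"dy":0,"dz":-0.17,"ax":0,"ay":0.03,"az":0}]}}

```text
clock: 31.2
tcp_pos: [0.5503, -0.2303, 0.1995]
ee_rot: [-0.172, 0.698, 0.672, 0.178]
contact_force: [-0.5, 0.0, -2.1]
opening: 0.035
```

```bash
python3 - <<'E'
from pour import *
now()
a,b=by_mouth([.547,-.318,.10],-92,42);plan(a,b,n=8)
im2,d2,P2=cap('side');im3,d3,P3=cap('scene')
a=cv2.resize(im2[40:190,270:420],None,fx=2.66,fy=2.66,interpolation=cv2.INTER_CUBIC)[:399,:399];c=cv2.resize(im3[90:240,160:310],None,fx=2.66,fy=2.66,interpolation=cv2.INTER_CUBIC)[:399,:399];cv2.imwrite('pics/t15.png',np.hstack([a,c])[:,:,::-1])
E
```

```text
t 31.2 p [ 0.5503 -0.2303  0.1995] q [ 0.608  0.643 -0.068  1.523 -0.411  1.263  0.694] F [-0.5  0.  -2.1] op 0.035
dish head -91.9 slope 28.6 roll -0.1 grip [ 0.55   -0.2396  0.2171] mouth [ 0.5473 -0.3196  0.1153]
rows 8 min 2 dist cm 2.1 ang 13.4
dx:-0.20 dy:-0.00 dz:-0.16 ay:0.029
dx:-0.20 dy:-0.00 dz:-0.16 ay:0.029
dx:-0.19 dy:-0.00 dz:-0.17 ay:0.029
dx:-0.19 dy:-0.00 dz:-0.17 ay:0.029
dx:-0.18 dy:-0.00 dz:-0.18 ay:0.029
dx:-0.18 dy:-0.00 dz:-0.18 ay:0.029
dx:-0.17 dy:-0.00 dz:-0.19 ay:0.029
dx:-0.17 dy:-0.00 dz:-0.19 ay:0.029
```

View pics/t15.png

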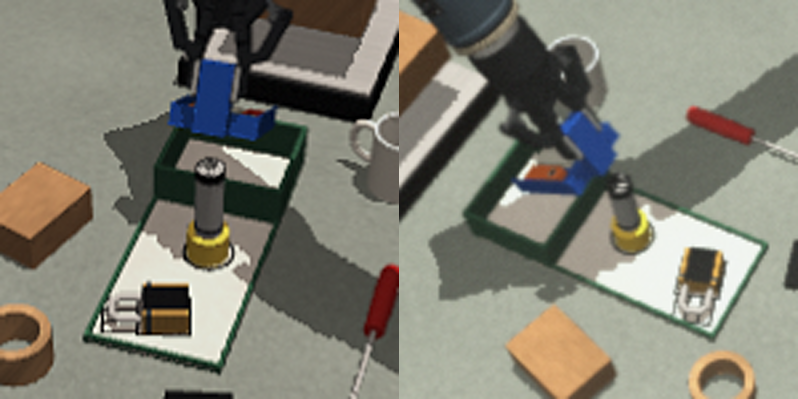

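>>> {"name": "step_arm", "arguments": {"steps": [{"fingers":0,"dx":-0.2,"dy":0,"dz":-0.15,"ax":0,"ay":0.028,"az":0},{"fingers":0,"dx":-0.2,"dy":0,"dz":-0.15,"ax":0,"ay":0.028,"az":0},{"fingers":0,"dx":-0.2,"dy":0,"dz":-0.15,"ax":0,"ay":0.028,"az":0},{"fingers":0,"dx":-0.2,"dy":0,"dz":-0.15,"ax":0,"ay":0.028,"az":0},{"fingers":0,"dx":-0.2,"dy":0,"dz":-0.16,"ax":0,"ay":0.028,"az":0},{"fingers":0,"dx":-0.2,"dy":0,"dz":-0.17,"ax":0,"ay":0.028,"az":0},{"fingers":0,"dx":-0.2,"dy":0,"dz":-0.17,"ax":0,"ay":0.028,"az":0},{"fingers":0,"dx":-0.2,"dy":0,"dz":-0.17,"ax":0,"ay":0.028,"az":0},{"fingers":0,"dx":-0.18,"dy":0,"dz":-0.18,"ax":0,"ay":0.028,"az":0},{"fingers":0,"dx":-0.18,"dy":0,"dz":-0.18,"ax":0,"ay":0.028,"az":0}]}}

```text
clock: 32.3
tcp_pos: [0.5489, -0.2563, 0.2005]
ee_rot: [-0.265, 0.666, 0.641, 0.274]
contact_force: [0.4, 1.0, -2.7]
opening: 0.0352
```

```bash
cat > lk.py <<'E'
from pour import *
import sys
now()
im2,d2,P2=cap('side');im3,d3,P3=cap('scene')
a=cv2.resize(im2[40:190,270:420],None,fx=2.66,fy=2.66,interpolation=cv2.INTER_CUBIC)[:399,:399];c=cv2.resize(im3[90:240,160:310],None,fx=2.66,fy=2.66,interpolation=cv2.INTER_CUBIC)[:399,:399];cv2.imwrite('pics/'+sys.argv[1],np.hstack([a,c])[:,:,::-1])
E
python3 lk.py t16.png
```

```text
t 32.3 p [ 0.5489 -0.2563  0.2005] q [ 0.763  0.795 -0.132  1.375 -0.523  1.491  0.791] F [ 0.4  1.  -2.7] op 0.0352
dish head -92.0 slope 44.7 roll -0.1 grip [ 0.5485 -0.2702  0.2148] mouth [ 0.5468 -0.3189  0.0948]
```

View pics/t16.png

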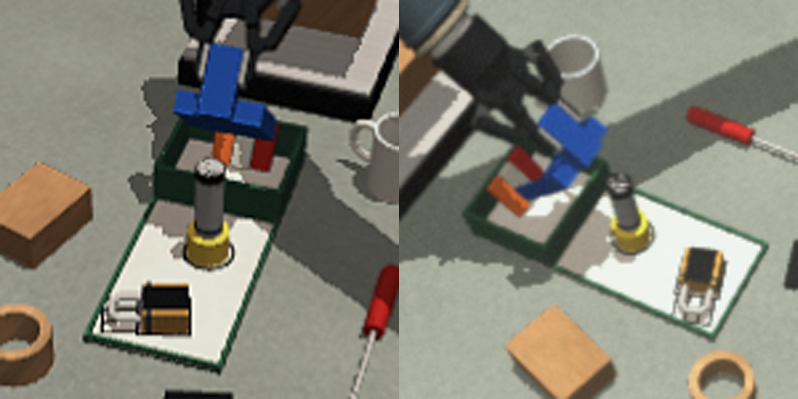

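>>> {"name": "step_arm", "arguments": {"steps": [{"fingers":0,"dx":0,"dy":0,"dz":0,"ax":0,"ay":0,"az":0},{"fingers":0,"dx":0,"dy":0,"dz":0,"ax":0,"ay":0,"az":0},{"fingers":0,"dx":0,"dy":0,"dz":0,"ax":0,"ay":0,"az":0},{"fingers":0,"dx":-0.1,"dy":0,"dz":-0.25,"ax":0,"ay":0.035,"az":0},{"fingers":0,"dx":-0.1,"dy":0,"dz":-0.25,"ax":0,"ay":0.035,"az":0},{"fingers":0,"dx":-0.1,"dy":0,"dz":-0.25,"ax":0,"ay":0.035,"az":0},{"fingers":0,"dx":0,"dy":0,"dz":0,"ax":0,"ay":0,"az":0},{"fingers":0,"dx":0,"dy":0,"dz":0,"ax":0,"ay":0,"az":0},{"fingers":0,"dx":0,"dy":0,"dz":0,"ax":0,"ay":0,"az":0},{"fingers":0,"dx":0,"dy":0,"dz":0,"ax":0,"ay":0,"az":0}]}}

```text
clock: 33.4
tcp_pos: [0.5488, -0.2633, 0.2038]
ee_rot: [-0.297, 0.651, 0.627, 0.307]
contact_force: [0.5, -0.7, -1.9]
opening: 0.0347
```

```bash
python3 lk.py t17.png
```

```text
t 33.4 p [ 0.5488 -0.2633  0.2038] q [ 0.804  0.85  -0.154  1.321 -0.559  1.574  0.805] F [ 0.5 -0.7 -1.9] op 0.0347
dish head -91.9 slope 50.6 roll -0.0 grip [ 0.5483 -0.2785  0.2166] mouth [ 0.5471 -0.3147  0.0923]
```

View pics/t17.png

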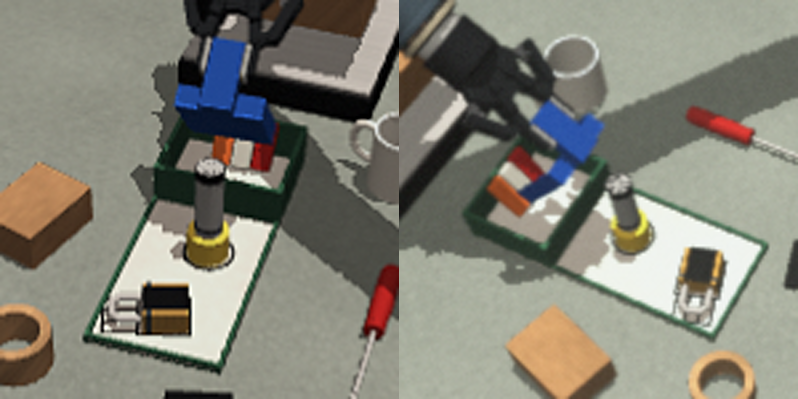

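```bash
python3 - <<'E'
from pour import *
now()
a=p+[0,0,.09]
plan(a,R,n=3)
P2,R2=by_mouth([.53,-.28,.24],-92,0);plan(P2,R2,start=(a,R),n=7)
E
```

```text
t 33.5 p [ 0.5488 -0.2633  0.2038] q [ 0.804  0.85  -0.154  1.321 -0.559  1.574  0.805] F [ 0.2 -0.5 -1.3] op 0.0349
dish head -91.9 slope 50.6 roll -0.0 grip [ 0.5484 -0.2785  0.2166] mouth [ 0.5471 -0.3147  0.0923]
rows 3 min 2 dist cm 9.0 ang 0.0
dx:2.32 dy:-0.00 dz:-1.90
dx:2.32 dy:-0.00 dz:-1.90
dx:2.32 dy:-0.00 dz:-1.90
rows 7 min 7 dist cm 10.6 ang 50.6
dx:0.67 dy:-0.26 dz:1.33 ax:-0.001 ay:-0.126
dx:0.83 dy:-0.27 dz:1.23 ax:-0.001 ay:-0.126
dx:0.98 dy:-0.27 dz:1.12 ax:-0.001 ay:-0.126
dx:1.11 dy:-0.27 dz:0.99 ax:-0.001 ay:-0.126
dx:1.23 dy:-0.27 dz:0.84 ax:-0.001 ay:-0.126
dx:1.32 dy:-0.27 dz:0.68 ax:-0.001 ay:-0.126
dx:1.40 dy:-0.27 dz:0.51 ax:-0.001 ay:-0.126
```

>>> {"name": "step_arm", "arguments": {"steps": [{"fingers":0,"dx":2.32,"dy":0,"dz":-1.9,"ax":0,"ay":0,"az":0},{"fingers":0,"dx":2.32,"dy":0,"dz":-1.9,"ax":0,"ay":0,"az":0},{"fingers":0,"dx":2.32,"dy":0,"dz":-1.9,"ax":0,"ay":0,"az":0},{"fingers":0,"dx":0.67,"dy":-0.27,"dz":1.33,"ax":0,"ay":-0.126,"az":0},{"fingers":0,"dx":0.83,"dy":-0.27,"dz":1.23,"ax":0,"ay":-0.126,"az":0},{"fingers":0,"dx":0.98,"dy":-0.27,"dz":1.12,"ax":0,"ay":-0.126,"az":0},{"fingers":0,"dx":1.11,"dy":-0.27,"dz":0.99,"ax":0,"ay":-0.126,"az":0},{"fingers":0,"dx":1.23,"dy":-0.27,"dz":0.84,"ax":0,"ay":-0.126,"az":0},{"fingers":0,"dx":1.32,"dy":-0.27,"dz":0.68,"ax":0,"ay":-0.126,"az":0},{"fingers":0,"dx":1.4,"dy":-0.27,"dz":0.51,"ax":0,"ay":-0.126,"az":0}]}}

```text
clock: 34.5
tcp_pos: [0.5339, -0.1604, 0.2719]
ee_rot: [0.001, 0.72, 0.694, -0.0]
contact_force: [0.1, -0.6, -2.8]
opening: 0.0349
```

```bash
python3 lk.py t18.png; python3 - <<'E'
from pour import *
b,RB=tool_for(np.array([.407,.3695,.20]),dish(11.6,0))
plan(b,RB,n=20)
E
```

```text
t 34.5 p [ 0.5339 -0.1604  0.2719] q [ 0.185  0.364  0.03   1.694 -0.01   1.083  0.18 ] F [ 0.1 -0.6 -2.8] op 0.0349
dish head -91.9 slope -0.2 roll -0.1 grip [ 0.534  -0.1602  0.2918] mouth [ 0.5299 -0.2793  0.2412]
t 34.6 p [ 0.535  -0.152   0.2715] q [ 0.177  0.363  0.024  1.695 -0.012  1.084  0.18 ] F [ 0.   1.1 -1.9] op 0.0351
rows 20 min 13 dist cm 54.5 ang 102.8
dx:2.59 dy:-0.70 dz:0.46 az:-0.090
dx:2.64 dy:-0.47 dz:0.46 az:-0.090
dx:2.67 dy:-0.23 dz:0.46 az:-0.090
dx:2.68 dy:0.01 dz:0.46 az:-0.090
dx:2.67 dy:0.25 dz:0.46 az:-0.090
dx:2.64 dy:0.49 dz:0.46 az:-0.090
dx:2.58 dy:0.72 dz:0.46 az:-0.090
dx:2.51 dy:0.95 dz:0.46 az:-0.090
dx:2.41 dy:1.17 dz:0.46 az:-0.090
dx:2.30 dy:1.39 dz:0.46 az:-0.090
dx:2.16 dy:1.59 dz:0.46 az:-0.090
dx:2.01 dy:1.77 dz:0.46 az:-0.090
dx:1.85 dy:1.95 dz:0.46 az:-0.090
dx:1.67 dy:2.10 dz:0.46 az:-0.090
dx:1.47 dy:2.24 dz:0.46 az:-0.090
dx:1.26 dy:2.37 dz:0.46 az:-0.090
dx:1.05 dy:2.47 dz:0.46 az:-0.090
dx:0.82 dy:2.56 dz:0.46 az:-0.090
dx:0.59 dy:2.62 dz:0.46 az:-0.090
dx:0.35 dy:2.66 dz:0.46 az:-0.090
```

View pics/t18.png

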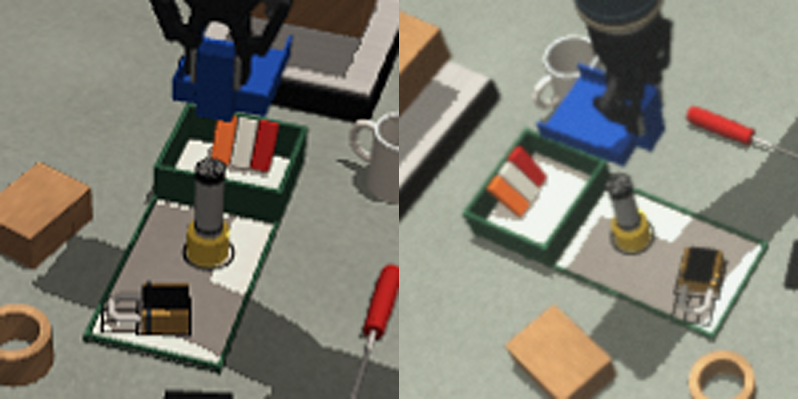

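>>> {"name": "step_arm", "arguments": {"steps": [{"fingers":0,"dx":2.59,"dy":-0.7,"dz":0.4,"ax":0,"ay":0,"az":-0.09},{"fingers":0,"dx":2.64,"dy":-0.47,"dz":0.4,"ax":0,"ay":0,"az":-0.09},{"fingers":0,"dx":2.67,"dy":-0.23,"dz":0.4,"ax":0,"ay":0,"az":-0.09},{"fingers":0,"dx":2.68,"dy":0,"dz":0.4,"ax":0,"ay":0,"az":-0.09},{"fingers":0,"dx":2.67,"dy":0.25,"dz":0.4,"ax":0,"ay":0,"az":-0.09},{"fingers":0,"dx":2.64,"dy":0.49,"dz":0.4,"ax":0,"ay":0,"az":-0.09},{"fingers":0,"dx":2.58,"dy":0.72,"dz":0.4,"ax":0,"ay":0,"az":-0.09},{"fingers":0,"dx":2.51,"dy":0.95,"dz":0.4,"ax":0,"ay":0,"az":-0.09},{"fingers":0,"dx":2.41,"dy":1.17,"dz":0.4,"ax":0,"ay":0,"az":-0.09},{"fingers":0,"dx":2.3,"dy":1.39,"dz":0.4,"ax":0,"ay":0,"az":-0.09}]}}

```text
clock: 35.6
tcp_pos: [0.4722, 0.1018, 0.2312]
ee_rot: [-0.001, 0.344, 0.939, 0.001]
contact_force: [-0.2, -0.1, -1.4]
opening: 0.0352
```

```bash
python3 - <<'E'
from pour import *
now()
b,RB=tool_for(np.array([.407,.3695,.15]),dish(11.6,0))
plan(b,RB,n=10)
E
```

```text
t 35.6 p [0.4722 0.1018 0.2312] q [-0.104  0.3   -0.268  1.921  0.094  0.934  0.452] F [-0.2 -0.1 -1.4] op 0.0352
dish head -40.0 slope 0.1 roll -0.1 grip [0.4721 0.102  0.2511] mouth [0.5631 0.0254 0.1999]
rows 10 min 7 dist cm 29.3 ang 51.6
dx:2.22 dy:1.62 dz:1.02 az:-0.090
dx:2.07 dy:1.82 dz:1.02 az:-0.090
dx:1.90 dy:1.99 dz:1.02 az:-0.090
dx:1.71 dy:2.16 dz:1.02 az:-0.090
dx:1.51 dy:2.30 dz:1.02 az:-0.090
dx:1.29 dy:2.43 dz:1.02 az:-0.090
dx:1.07 dy:2.54 dz:1.02 az:-0.090
dx:0.84 dy:2.62 dz:1.02 az:-0.090
dx:0.60 dy:2.69 dz:1.02 az:-0.090
dx:0.36 dy:2.73 dz:1.02 az:-0.090
```

>>> {"name": "step_arm", "arguments": {"steps": [{"fingers":0,"dx":2.22,"dy":1.62,"dz":0.5,"ax":0,"ay":0,"az":-0.09},{"fingers":0,"dx":2.07,"dy":1.82,"dz":0.5,"ax":0,"ay":0,"az":-0.09},{"fingers":0,"dx":1.9,"dy":1.99,"dz":0.7,"ax":0,"ay":0,"az":-0.09},{"fingers":0,"dx":1.71,"dy":2.16,"dz":0.8,"ax":0,"ay":0,"az":-0.09},{"fingers":0,"dx":1.51,"dy":2.3,"dz":1.0,"ax":0,"ay":0,"az":-0.09},{"fingers":0,"dx":1.29,"dy":2.43,"dz":1.0,"ax":0,"ay":0,"az":-0.09},{"fingers":0,"dx":1.07,"dy":2.54,"dz":1.0,"ax":0,"ay":0,"az":-0.09},{"fingers":0,"dx":0.84,"dy":2.62,"dz":1.2,"ax":0,"ay":0,"az":-0.09},{"fingers":0,"dx":0.5,"dy":2.2,"dz":1.4,"ax":0,"ay":0,"az":-0.08},{"fingers":0,"dx":0.2,"dy":1.2,"dz":1.4,"ax":0,"ay":0,"az":-0.05}]}}

```text
clock: 36.6
tcp_pos: [0.4126, 0.351, 0.1364]
ee_rot: [-0.001, -0.074, 0.997, 0.002]
contact_force: [0.0, 0.2, -0.9]
opening: 0.0353
```

```bash
python3 - <<'E'
from pour import *
now()
b,RB=tool_for(np.array([.407,.3695,.061]),dish(11.6,0))
plan(b,RB,n=6)
E
```

```text
t 36.6 p [0.4126 0.351  0.1364] q [-0.462  0.518 -0.483  1.9    0.321  0.799  0.602] F [ 0.   0.2 -0.9] op 0.0353
dish head 8.7 slope 0.1 roll 0.1 grip [0.4125 0.351  0.1563] mouth [0.53   0.369  0.1052]
rows 6 min 3 dist cm 9.7 ang 2.9
dx:0.04 dy:0.31 dz:1.59 az:-0.008
dx:0.04 dy:0.31 dz:1.59 az:-0.008
dx:0.04 dy:0.31 dz:1.59 az:-0.008
dx:0.03 dy:0.31 dz:1.59 az:-0.008
dx:0.03 dy:0.32 dz:1.59 az:-0.008
dx:0.03 dy:0.32 dz:1.59 az:-0.008
```

>>> {"name": "step_arm", "arguments": {"steps": [{"fingers":0,"dx":0.04,"dy":0.2,"dz":1.5,"ax":0,"ay":0,"az":-0.008},{"fingers":0,"dx":0.04,"dy":0.2,"dz":1.5,"ax":0,"ay":0,"az":-0.008},{"fingers":0,"dx":0.04,"dy":0.2,"dz":1.5,"ax":0,"ay":0,"az":-0.008},{"fingers":0,"dx":0.04,"dy":0.2,"dz":1.5,"ax":0,"ay":0,"az":0},{"fingers":0,"dx":0.04,"dy":0.2,"dz":1,"ax":0,"ay":0,"az":0},{"fingers":0,"dx":0,"dy":0.2,"dz":0.5,"ax":0,"ay":0,"az":0},{"fingers":0,"dx":0,"dy":0,"dz":0,"ax":0,"ay":0,"az":0},{"fingers":0,"dx":0,"dy":0,"dz":0,"ax":0,"ay":0,"az":0},{"fingers":0,"dx":0,"dy":0,"dz":0,"ax":0,"ay":0,"az":0},{"fingers":0,"dx":0,"dy":0,"dz":0,"ax":0,"ay":0,"az":0}]}}

```text
clock: 37.6
tcp_pos: [0.4103, 0.36, 0.0624]
ee_rot: [-0.0, -0.082, 0.997, 0.001]
contact_force: [0.8, 0.2, -2.2]
opening: 0.035
```

```bash
python3 - <<'E'
from pour import *
now()
b,RB=tool_for(np.array([.407,.3695,.057]),dish(11.6,0))
plan(b,RB,n=5)
im,d,P=cap('side');cv2.imwrite('pics/t19.png',cv2.resize(im[240:380,250:430],None,fx=4,fy=4)[:,:,::-1])
E
```

```text
t 37.6 p [0.4103 0.36   0.0624] q [-0.525  0.623 -0.424  1.958  0.407  0.643  0.527] F [ 0.8  0.2 -2.2] op 0.035
dish head 9.7 slope 0.0 roll 0.0 grip [0.4101 0.36   0.0823] mouth [0.5274 0.38   0.0313]
rows 5 min 1 dist cm 2.7 ang 1.9
dx:0.03 dy:0.20 dz:0.51 az:-0.007
dx:0.03 dy:0.20 dz:0.51 az:-0.007
dx:0.03 dy:0.20 dz:0.51 az:-0.007
dx:0.03 dy:0.20 dz:0.51 az:-0.007
dx:0.02 dy:0.20 dz:0.51 az:-0.007
```

View pics/t19.png

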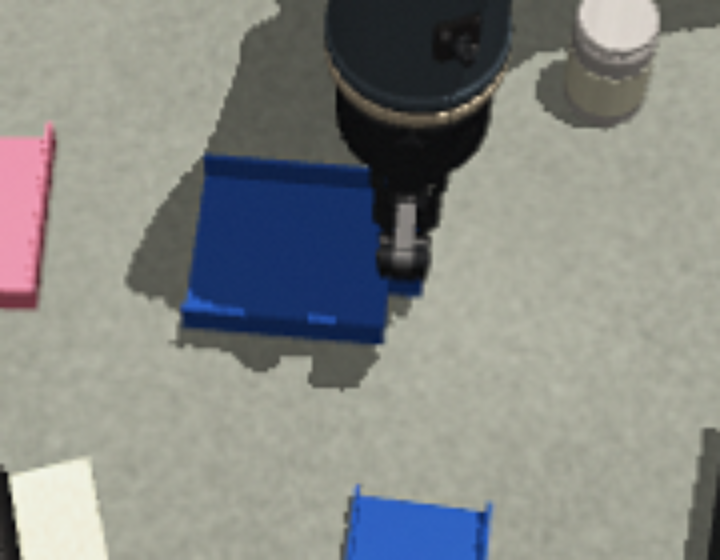

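>>> {"name": "step_arm", "arguments": {"steps": [{"fingers":0,"dx":0.03,"dy":0.2,"dz":0.55,"ax":0,"ay":0,"az":-0.007},{"fingers":0,"dx":0.03,"dy":0.2,"dz":0.55,"ax":0,"ay":0,"az":-0.007},{"fingers":0,"dx":0.03,"dy":0.2,"dz":0.55,"ax":0,"ay":0,"az":-0.007},{"fingers":0,"dx":0.03,"dy":0.2,"dz":0.5,"ax":0,"ay":0,"az":-0.007},{"fingers":0,"dx":0.02,"dy":0.1,"dz":0.3,"ax":0,"ay":0,"az":-0.007},{"fingers":0,"dx":0,"dy":0,"dz":0.1,"ax":0,"ay":0,"az":0},{"fingers":0,"dx":0,"dy":0,"dz":0.06,"ax":0,"ay":0,"az":0},{"fingers":0,"dx":0,"dy":0,"dz":0.06,"ax":0,"ay":0,"az":0},{"fingers":0,"dx":0,"dy":0,"dz":0,"ax":0,"ay":0,"az":0},{"fingers":0,"dx":0,"dy":0,"dz":0,"ax":0,"ay":0,"az":0}]}}

```text
clock: 38.65
tcp_pos: [0.4071, 0.3686, 0.0353]
ee_rot: [-0.001, -0.1, 0.995, 0.001]
contact_force: [-0.1, 0.3, -0.4]
opening: 0.0349
```

>>> {"name": "step_arm", "arguments": {"steps": [{"fingers":0,"dx":0,"dy":0,"dz":0.05,"ax":0,"ay":0,"az":0},{"fingers":0,"dx":0,"dy":0,"dz":0,"ax":0,"ay":0,"az":0},{"fingers":0.6,"dx":0,"dy":0,"dz":0,"ax":0,"ay":0,"az":0},{"fingers":0.8,"dx":0,"dy":0,"dz":0,"ax":0,"ay":0,"az":0},{"fingers":0.8,"dx":0,"dy":0,"dz":0,"ax":0,"ay":0,"az":0},{"fingers":0.8,"dx":0,"dy":0,"dz":-1,"ax":0,"ay":0,"az":0},{"fingers":0.8,"dx":0,"dy":0,"dz":-3,"ax":0,"ay":0,"az":0},{"fingers":0.8,"dx":0,"dy":0,"dz":-4,"ax":0,"ay":0,"az":0},{"fingers":0.8,"dx":0,"dy":0,"dz":-4.5,"ax":0,"ay":0,"az":0},{"fingers":0.8,"dx":0,"dy":0,"dz":-4.5,"ax":0,"ay":0,"az":0}]}}

```text
clock: 39.65
tcp_pos: [0.4067, 0.3681, 0.207]
ee_rot: [-0.001, -0.1, 0.995, 0.001]
contact_force: [-0.0, 0.2, 0.3]
opening: 0.0681
```

```bash
python3 - <<'E'
from h import *
import pickle
log()
im,d,P=cap('wrist','w20.png')
im3,d3,P3=cap('scene','s20.png');im2,d2,P2=cap('side','d20.png');pickle.dump((im3,d3,P3,im2,d2,P2),open('f20.pkl','wb'))
X,u,v=cloud(P,d);c=im[v,u].astype(int);k=(c[:,2]>c[:,0]+40)&(X[:,0]>.36)&(X[:,0]<.56)&(X[:,1]>.3)&(X[:,1]<.46)
f=X[k&(X[:,2]<.012)];A=np.c_[f[:,:2],np.ones(len(f))];print('dish floor plane',np.linalg.lstsq(A,f[:,2],rcond=None)[0],f[:,2].mean())
for n,D,PP in [('scene',d3,P3),('side',d2,P2)]:
    X,u,v=cloud(PP,D);I={'scene':im3,'side':im2}[n];c=I[v,u].astype(int)
    b=(X[:,0]>.47)&(X[:,0]<.62)&(X[:,1]>-.41)&(X[:,1]<-.275)
    for nm,m in [('red',(c[:,0]>120)&(c[:,1]<70)),('orange',(c[:,0]>180)&(c[:,1]>70)&(c[:,1]<160)&(c[:,2]<90))]:
        q=X[b&m];print(n,nm,len(q),q.min(0).round(3),q.max(0).round(3))
a=cv2.resize(im2[70:190,290:410],None,fx=3.3,fy=3.3,interpolation=cv2.INTER_CUBIC);c=cv2.resize(im3[120:240,180:300],None,fx=3.3,fy=3.3,interpolation=cv2.INTER_CUBIC);cv2.imwrite('pics/t20.png',np.hstack([a,c])[:,:,::-1])
E
```

```text
t 39.65 p [0.4067 0.3681 0.207 ] q [-0.451  0.449 -0.537  1.795  0.268  0.971  0.674] F [-0.   0.2  0.3] op 0.0681
dish floor plane [-0.00471635  0.00030993  0.00568868] 0.0035752412654403085
scene red 78 [ 0.503 -0.393  0.018] [ 0.529 -0.357  0.065]
scene orange 94 [ 0.554 -0.398  0.015] [ 0.579 -0.355  0.063]Traceback (most recent call last):
  File "<stdin>", line 12, in <module>
    return umr_minimum(a, axis, None, out, keepdims, initial, where)
ValueError: zero-size array to reduction operation minimum which has no identity
```

View pics/s20.png

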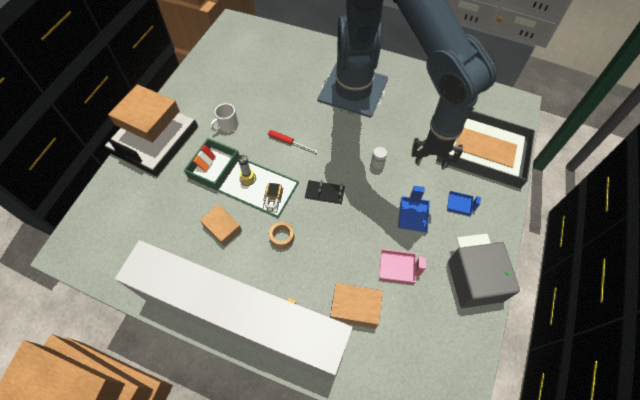

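View pics/w20.png

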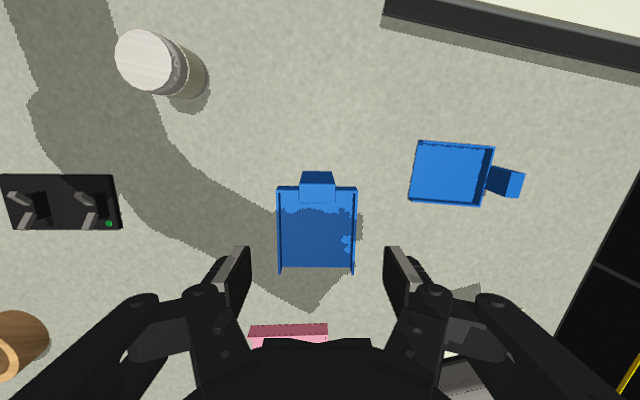

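```bash
python3 - <<'E'
from h import *
import pickle
im3,d3,P3,im2,d2,P2=pickle.load(open('f20.pkl','rb'))
a=cv2.resize(im2[70:190,290:410],None,fx=3.3,fy=3.3,interpolation=cv2.INTER_CUBIC);c=cv2.resize(im3[120:240,180:300],None,fx=3.3,fy=3.3,interpolation=cv2.INTER_CUBIC);cv2.imwrite('pics/t20.png',np.hstack([a,c])[:,:,::-1])
a=pickle.load(open('s4.pkl','rb'))[0]
E
```

```text
(no output)
```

View pics/t20.png

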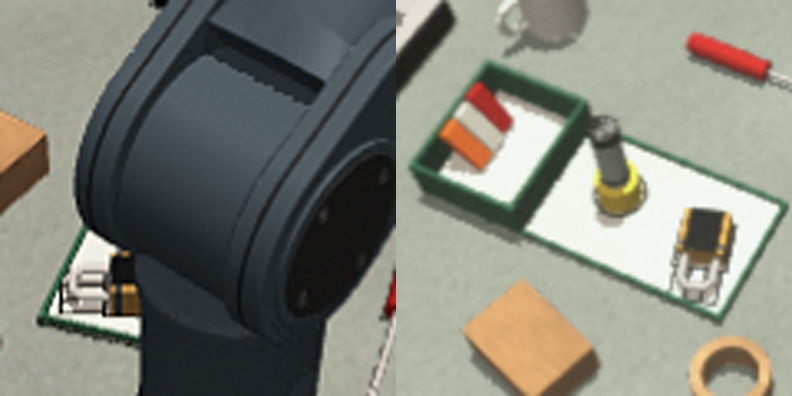

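```bash
python3 -c "
from h import *
print(job.sign_off()); log()"
```

```text
the job is handed in; nothing more can be done
None
the job is handed in; nothing more can be done
```

The tray is made up and the job was handed in at about 40 s of the 72 s allowed; no verdict was reported.

- **Torch:** It stands on its lens inside the drawn circle. I pressed it down until the wrist read about 10 N, then backed off slightly before opening the fingers.
- **Padlock:** It lies flat within its outline with the shackle the right way round. The last wrist-camera reading put its body at (0.570, -0.092), turned 13.5°. My estimates of the mark were 1 to 3 mm from that and 13.4 to 14°.
- **Key tags:** All three slid out of the larger blue dish into the bin, and the gripper never touched them. They lean against the bin's far wall instead of lying flat. At least the red and orange tops show about 8 mm above the wall by depth reading. I left them, since straightening them would have meant touching them.
- **Dish:** It is empty and stands level where I picked it up. A plane fitted to its floor is within 0.3°.
- **Other things:** No bystander or look-alike looks moved in the final scene picture, and the robot was holding nothing at the end.

In the last side-camera view the arm hid most of the tray. The final check of torch and tags therefore rests on the scene camera; for the torch, close views from both cameras taken just after placing it agree.

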